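# Fill the tall jar with chilling stones at the basement bar

### The arm

A 6-joint arm with a two-finger parallel gripper is mounted at the origin on the work surface. World frame = base frame: x ahead of the robot, y to its left, z up, the work surface at z = 0. Lengths are in m, angles in rad, forces in N, time in s.
With the tool pointing down it reaches from about 0.35 to 0.85 m from the base axis. Payload 8.1 kg.
Tool frame: the origin (TCP) lies on the centre line of the jaws, within the pads' length; the fingertips stand robot.tips_ahead ahead of it and the grasp point (between the pads) lies 6 mm ahead of it (robot.tips_ahead is the distance from the TCP to the fingertips, in m); z points along the fingers, y is the line along which they close (so a half turn about z gives the same grasp; the last joint's range is limited). The gripper opens to 93 mm and grips with 3 to 60 N. Pads are 15 mm wide; open, the fingers measure 128 mm over their backs; the gripper's body (75 mm by 188 mm) begins 65 mm behind the grasp point.
Start: joints at [-1.408, 0.13, 1.488, -0, 1.523, -0.085], TCP at [0.147, -0.582, 0.244] pointing down, gripper open.
Joint ranges: [-2.96, 2.96], [-0.89, 2.26], [0.02, 2.5], [-1.34, 4.48], [0, 2.73], [-2.66, 2.66]. Speed limits (rad/s): [2.39, 2.39, 2.79, 3.14, 3.14, 3.14].

### API

Orientations are given as a rotation vector (axis times angle).
In Python, from plant import robot gives the robot as it stands.
- The arm moves only by the tool apply_moves, never from a script. Its arguments are lists of equal length, an entry for each row: "delta_pos": the shift along the tool's x, y, z in cm, a list of three; "twist": the turn about the tool's z in rad. A call has 1 to 8 rows; each row shifts and turns the commanded pose from where the row before left it, along the tool's axes as they then stand; what a row does not reach is not made up. A row lasts 1/8 s, in which the tool goes at most 62.5 mm and 10.7 degrees, less where a joint would pass 70% of its speed; a pose out of reach is approached as far as the arm can. A call with a gripper value outside its range is refused whole. "gripper" is the finger opening in cm, from 0 to 9.3, set as the call begins (left out, the last holds). The fingers move at their own pace and stop on an object; "squeeze" is the grip in N (left out, the last holds). Time passes only in rows, so rows that do not move let the fingers close. It gives the time, the measured TCP pose, the force, the opening and the grip force at its end, in the units of the state.
- robot.read_state(): the state, without advancing time (a new reading comes with each control period).
- robot.read_camera(name): name is "scene" or "side" or "wrist"; returns a dict with "frame" (400x640x3 uint8, red, green, blue), "vertical_fov" (degrees; the focal length in pixels is half the picture's height over the tangent of half this angle, whatever the lens; pixels are square), "cx", "cy" (the principal point, pixels), "k1" (the pictures are not rectified: a ray, as slopes to the right and down, at radius r is drawn at 1 + k1 r^2 times it, then the intrinsics apply), "R" (3x3) and "t" (3): a world point X has camera coordinates R X + t. Camera axes: x right, y down, z forward; pixel columns grow to the right and rows downward; lengths in m; the calibration is good to about 2 mm. A picture is of the moment at which its call begins. There is no depth.
- robot.close_job(): hands the job in; it is judged then, once.
The state is a dict: "t": time; "q": joint angles; "dq": joint speeds; "joint_torque": joint torques, N m; "tool_pos": TCP position; "orientation": TCP orientation; "force": force on the tool from outside, world axes, zero at the start; "wrist_torque": the same for the moment, N m; "opening": finger opening in m; "gripper_force": force on a finger pad.
Only numpy, scipy, OpenCV 4.12 (cv2) and the standard library are available. Lean on these libraries where they do the work, as an engineer would, in place of code of your own. Each camera call takes 0.05 s, during which the arm holds its last target. There are 200 camera calls.

### The job

Put the wide steel funnel into the mouth of the tall narrow glass jar and let go of it, so that it sits level on the rim. Then take the scoop by its handle and tip all six chilling stones through the funnel into the jar, and set the empty scoop back upright on its rubber mat. Leave the funnel in the jar and the jar standing where it is, and do not shift the other things on the bar.

Things in the scene. Friction and masses are not known exactly. Their poses are not given: they have to be found in the camera images.
- jar: tall narrow clear-glass jar, loose, upright, empty: wall 70 mm outside, 62 mm inside diameter, 135 mm tall, on a 96 mm wide foot 7 mm thick, inner floor 8 mm up; 0.5 kg. Origin: centre of its underside, z up. With the funnel properly in its mouth the funnel's origin is about 100 mm above the jar's
- funnel: wide steel funnel, 0.16 kg, standing loose on its spout, left or right of the jar. Spout 53 mm outside, 47 mm inside diameter, 30 mm long; the cone above (3 mm wall) opens to a 136 mm mouth, rim 75 mm above the origin. Origin: centre of the spout's lower end, z up; two like grip tabs, at its -x and +x. In the jar, the cone rests on the jar's rim and roughly centres itself
- funnel_tab (a point): middle of the funnel's -x grip tab (the +x one mirrors it), a level steel bar running radially out from the rim: 50 mm long (funnel x), 14 mm thick (funnel y), 18 mm high, top flush with the rim; this point is 93 mm from the funnel's axis, 66 mm above its origin. Axes as the funnel's
- mat: black square rubber mat, fixed, 230 x 230 x 5 mm, left or right of the jar, the funnel being on the other side. Origin: centre of its underside, x and y along its edges
- scoop: steel scoop with a wooden top handle, loose on the mat, six stones in it; 0.3 kg empty. Trough 120 mm long, 86 wide (78 inside), walls 36 high, open at the nose (its -x); floor rises 15 degrees to the nose, so stones stay at the back. Origin: level with its underside, midway along; z up. 140 mm long, 118 tall overall. Pitched nose-down 40 to 50 degrees it empties
- scoop_grip (a point): gripping point in the scoop's wooden handle bar, which runs level along scoop x above the trough, 112 mm long, 16 mm wide (scoop y), 20 mm high; this point is 12 mm behind the scoop's origin (+x) and 108 mm above it. Axes as the scoop's
- scoop_lip (a point): middle of the pouring edge at the trough's nose: 57 mm ahead of the scoop's origin (-x), 35 mm above it. Axes as the scoop's
- stone0_center (a point): centre of one of six loose grey stone chilling balls, 21 mm diameter, 14 g, lying in the scoop at the start
- stone1_center (a point): centre of one of six loose grey stone chilling balls, 21 mm diameter, 14 g, lying in the scoop at the start
- stone2_center (a point): centre of one of six loose grey stone chilling balls, 21 mm diameter, 14 g, lying in the scoop at the start
- stone3_center (a point): centre of one of six loose grey stone chilling balls, 21 mm diameter, 14 g, lying in the scoop at the start
- stone4_center (a point): centre of one of six loose grey stone chilling balls, 21 mm diameter, 14 g, lying in the scoop at the start
- stone5_center (a point): centre of one of six loose grey stone chilling balls, 21 mm diameter, 14 g, lying in the scoop at the start
- tumbler: bystander: open glass tumbler, 82 mm across, 88 mm tall; origin centre of underside
- bottle: bystander: closed amber bottle, 74 mm across, 235 mm tall; origin centre of underside
- shaker: bystander: closed steel cocktail shaker, 86 mm across at its widest, 197 mm tall; origin centre of underside
- spoon: bystander: steel bar spoon lying flat, 190 mm long; origin under its middle, x along it
Not all that is in view belongs to the job. Leave any yellow look-alike of the funnel alone.

How it is judged:
On the way, in this order (a step that is already met when the one before it is completed fails the run):
1. the funnel sits level in the jar's mouth, let go of (horizontal distance between funnel and jar below 0.01 m and z of funnel in the frame of jar between 0.088 and 0.108 m and angle between funnel's own z axis and vertical below 0.15 rad and angle between jar's own z axis and vertical below 0.12 rad and contact force between the fingers and funnel below 0.3 N), for 0.2 s.
2. all six stones have gone through the funnel and lie in the jar, the funnel still in place (horizontal distance between funnel and jar below 0.01 m and z of funnel in the frame of jar between 0.088 and 0.108 m and angle between funnel's own z axis and vertical below 0.15 rad and angle between jar's own z axis and vertical below 0.12 rad and horizontal distance between each of stone0_center, stone1_center, stone2_center, stone3_center, stone4_center, stone5_center and jar below 0.033 m and z of stone0_center in the frame of jar between 0.005 and 0.097 m and z of stone1_center in the frame of jar between 0.005 and 0.097 m and z of stone2_center in the frame of jar between 0.005 and 0.097 m and z of stone3_center in the frame of jar between 0.005 and 0.097 m and z of stone4_center in the frame of jar between 0.005 and 0.097 m and z of stone5_center in the frame of jar between 0.005 and 0.097 m), for 0.2 s.
At the end, for the whole second after the job is handed in: All stones in the jar, within 33 mm of its axis, below 97 mm; funnel in its mouth within 10 mm of centre, origin 88 to 108 mm above the jar's; upright (funnel 0.15, jar 0.12 rad); jar within 50 mm of its start; scoop upright (0.12 rad), still, on the mat, within 80 mm of centre in x and y (all of step 2 and x of scoop in the frame of mat between -0.08 and 0.08 m and y of scoop in the frame of mat between -0.08 and 0.08 m and z of scoop in the frame of mat below 0.012 m and angle between scoop's own z axis and vertical below 0.12 rad and linear speed of each of scoop, jar, funnel below 0.02 m/s and distance of jar from where it was at the start of the episode below 0.05 m); the robot touches nothing.
It fails at once if the jar is tipped by more than 0.4 rad (angle between jar's own z axis and vertical above 0.4 rad).
It fails at once if a bystander (tumbler, bottle, shaker or spoon) is shifted by more than 30 mm (distance of any of tumbler, bottle, shaker, spoon from where it was at the start of the episode above 0.03 m).
It also fails if it takes over 72 s, if anything falls off the work surface, if the arm or the gripper's body presses on something with over 40 N, if the wrist force passes 120 N, or if a joint passes its speed limit or range.

## Working session

There is one attempt and no reset: what is moved stays moved. The work goes in short steps, Python scripts to look and compute and a tool call to move; the robot and the scene stay as the last step left them, time stands still between calls to the robot, and variables do not carry over. Pictures are saved under pics/ and viewed, at most 10 in all, crops included, and the job is handed in when it is done.

Besides the shell and the picture viewer there is one more tool, called as name(argument=value, ...), one argument or row to a line, values as JSON. apply_moves: Moves the arm, as the interface text tells. Its arguments: {"type":"object","properties":{"delta_pos":{"type":"array"},"twist":{"type":"array"},"gripper":{"type":"number"},"squeeze":{"type":"number"}},"required":["delta_pos","twist"]}

```bash
ls; mkdir -p pics; python3 - <<'E'
from plant import robot
import cv2,numpy as np
for n in ("scene","side","wrist"):
    c=robot.read_camera(n); cv2.imwrite(f"pics/{n}0.png",c["frame"][:,:,::-1])
    print(n,c["vertical_fov"],c["cx"],c["cy"],c["k1"],(-c["R"].T@c["t"]).round(3),c["R"].round(3).tolist())
print(robot.read_state(), robot.tips_ahead)
a=[cv2.imread(f"pics/{n}0.png") for n in("scene","side")]
E
```

```text
pics
scene 44.64042697302612 315.8864681338023 202.35727790725588 0.001427520286834428 [1.222 0.297 1.234] [[-0.458, 0.889, 0.003], [0.731, 0.379, -0.567], [-0.506, -0.257, -0.824]]
side 42.704943460807684 322.39447900102704 187.02155356952804 -0.15746627594624724 [0.339 1.202 0.999] [[-0.984, -0.178, 0.02], [-0.122, 0.58, -0.806], [0.132, -0.795, -0.592]]
wrist 59.50984226080617 318.40956819206406 199.1232670557781 -0.05155858108921058 [ 0.222 -0.563  0.383] [[0.245, -0.97, -0.001], [-0.932, -0.235, 0.276], [-0.268, -0.066, -0.961]]
{'t': 0.15, 'q': array([-1.40840695e+00,  1.31028013e-01,  1.48902014e+00, -9.57720438e-06,
        1.52300848e+00, -8.54153656e-02]), 'dq': array([ 0.0002409 , -0.00144194, -0.00351065,  0.00122819, -0.00079264,
       -0.00103183]), 'joint_torque': array([ 9.39994970e-04, -5.60478258e+01, -4.92335665e+01,  7.69251469e-02,
        3.06255708e-02, -1.30291746e-04]), 'tool_pos': array([ 0.1471094 , -0.58126756,  0.24280925]), 'orientation': array([-3.11605754e+00, -3.88075568e-01,  1.03450117e-04]), 'force': array([-0.68156572, -0.92392378,  0.13067955]), 'wrist_torque': array([ 0.02518462, -0.00119629, -0.01182237]), 'gripper_force': 0.0, 'opening': 0.0931712326575938} 0.025
```

View pics/scene0.png

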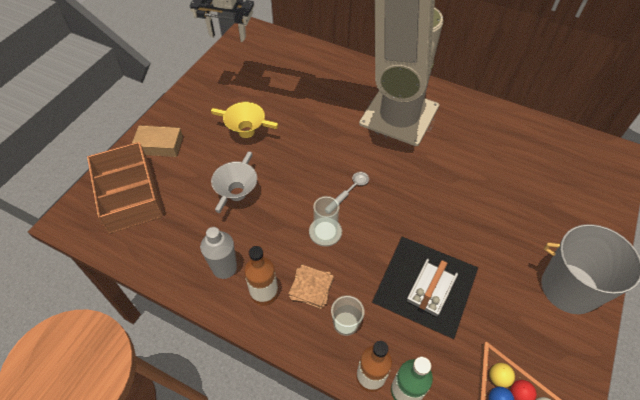

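View pics/side0.png

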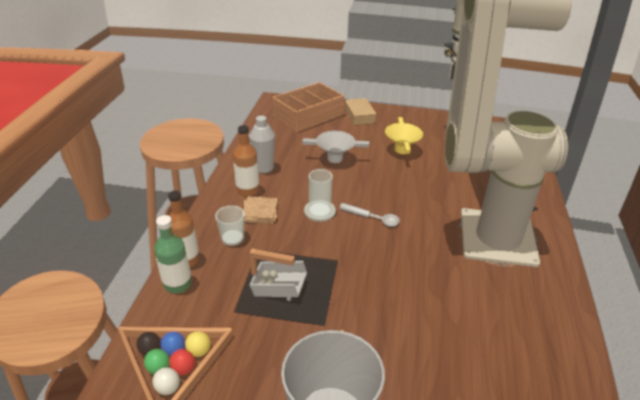

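The scene view shows the steel funnel at about (235,183), the jar at (325,222), the spoon at (347,192), the mat at (427,285) and the scoop at (434,288). The side view shows the funnel at (335,147), the jar at (320,195) and the scoop at (278,275). Next I'll enlarge both views to pick points.

```bash
cat > h.py <<'E'
from plant import robot
import cv2,numpy as np
def cam(n):
    c=robot.read_camera(n); f=200/np.tan(np.radians(c["vertical_fov"]/2))
    c["K"]=np.array([[f,0,c["cx"]],[0,f,c["cy"]],[0,0,1]]); c["D"]=np.array([c["k1"],0,0,0,0.]); c["C"]=-c["R"].T@c["t"]; return c
def ray(c,uv):
    p=cv2.undistortPoints(np.array([[uv]],float),c["K"],c["D"])[0,0]
    d=c["R"].T@np.array([p[0],p[1],1]); return d/np.linalg.norm(d)
def plane(c,uv,z):
    d=ray(c,uv); return c["C"]+d*(z-c["C"][2])/d[2]
def tri(c1,p1,c2,p2):
    A=np.zeros((3,3));b=np.zeros(3);ds=[]
    for c,p in((c1,p1),(c2,p2)):
        d=ray(c,p);M=np.eye(3)-np.outer(d,d);A+=M;b+=M@c["C"];ds.append((d,c["C"]))
    X=np.linalg.solve(A,b);return X,[np.linalg.norm(np.cross(X-C,d)) for d,C in ds]
def proj(c,X):
    return cv2.projectPoints(np.atleast_2d(X).astype(float),cv2.Rodrigues(c["R"])[0],c["t"],c["K"],c["D"])[0][:,0]
def crop(c,x0,y0,w,h,s,fn):
    im=cv2.resize(c["frame"][y0:y0+h,x0:x0+w,::-1],None,fx=s,fy=s,interpolation=cv2.INTER_CUBIC)
    for x in range(-(-x0//20)*20,x0+w,20): cv2.putText(im,str(x),(int((x-x0)*s),10),0,.35,(0,255,255)); cv2.line(im,(int((x-x0)*s),12),(int((x-x0)*s),18),(0,255,255))
    for y in range(-(-y0//20)*20,y0+h,20): cv2.putText(im,str(y),(0,int((y-y0)*s)+4),0,.35,(0,255,255))
    cv2.imwrite(fn,im)
E
python3 - <<'E'
from h import *
crop(cam("scene"),200,140,280,200,2.85,"pics/s1.png")
crop(cam("side"),230,110,180,220,2.7,"pics/d1.png")
E
```

```text
(no output)
```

View pics/s1.png

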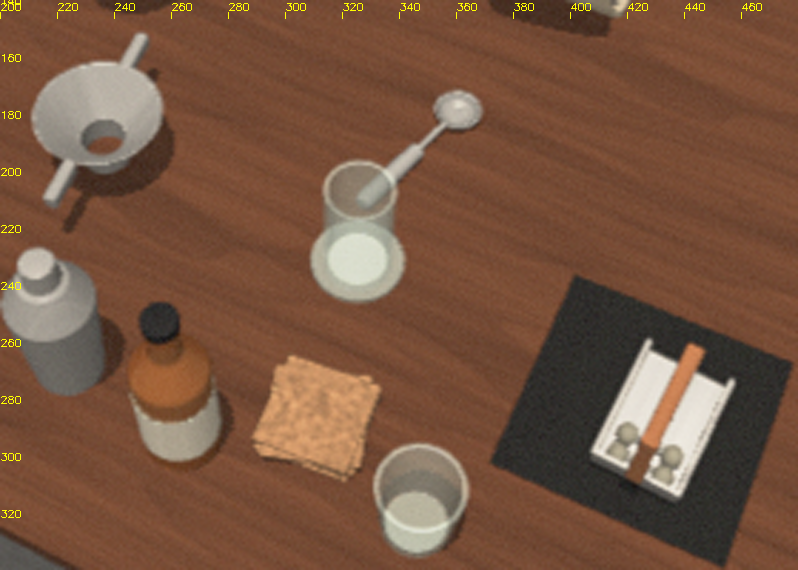

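View pics/d1.png

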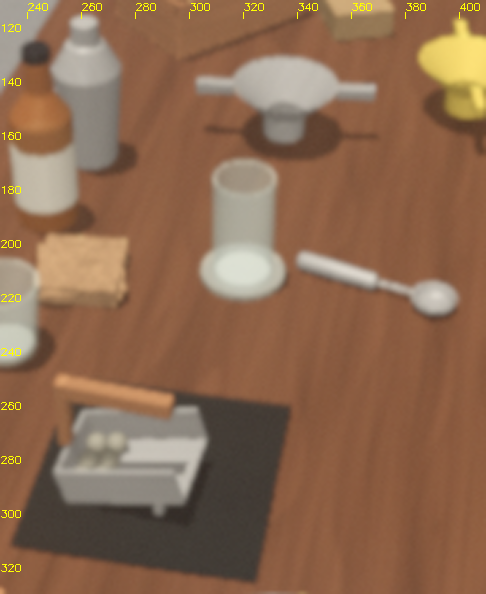

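The crops give these points:
- **Funnel (scene):** tab ends (250,153) and (217.5,211), rim centre (234.4,180.2).
- **Jar (scene):** rim centre (326.3,206.3), foot (325.6,231.6).
- **Mat (scene):** corners at (402,237), (477.5,267), (454,339) and (372,303).
- **Scoop (scene):** handle runs from (443,262) to (428,295). Its nose points up and to the left, with the stones at the near end.

```bash
python3 - <<'E'
from h import *
s=cam("scene");d=cam("side")
S=lambda x,y:(x/2.85+200,y/2.85+140)
T=lambda x,y:(x/2.7+230,y/2.7+110)
np.set_printoptions(precision=4,suppress=True)
P=lambda n,p,z:print(n,plane(s,S(*p),z))
a,b=plane(s,S(143,37),.075),plane(s,S(50,203),.075)
print("tabs",a,b,"len",np.linalg.norm(a-b),"mid",(a+b)/2,"ang",np.arctan2(*(a-b)[1::-1]))
P("frim",(98,114.5),.075)
aside=[plane(d,T(*p),.075) for p in((197,79),(375,86))]; print("side tabs",aside,"mid",sum(aside)/2,np.linalg.norm(aside[0]-aside[1]))
P("frim l",(33,114),.075);P("frim r",(163,114),.075)
P("jar rim",(360,189),.135);P("jar foot",(358,261),.007)
print("side jar rim",plane(d,T(244.5,177),.135),"foot",plane(d,T(243,271),.007))
m=[plane(s,S(*p),.005) for p in((576,276),(791,362),(723,567),(491,464))]
print("mat",m,"c",sum(m)/4,[np.linalg.norm(m[i]-m[i-1]) for i in range(4)])
h=[plane(s,S(*p),.118) for p in((693,347),(650,443))]
print("handle",h,"mid",sum(h)/2,np.linalg.norm(h[0]-h[1]),np.arctan2(*(h[0]-h[1])[1::-1]))
h=[plane(d,T(*p),.118) for p in((172,397),(60,376))]
print("handle side",h,"mid",sum(h)/2,np.linalg.norm(h[0]-h[1]),np.arctan2(*(h[0]-h[1])[1::-1]))
P("tumbler",(421,488),.088);P("bottle cap",(160,320),.235);P("shaker cap",(38,262),.197);P("spoon a",(368,198),.01);P("spoon b",(460,110),.01)
for p in((650,342),(733,382)):P("scoop nose top corner",p,.07)
for p in((593,455),(680,497)):P("scoop back top",p,.04)
E
```

```text
tabs [ 0.439  -0.3304  0.075 ] [ 0.6669 -0.2991  0.075 ] len 0.22997359953024538 mid [ 0.553  -0.3148  0.075 ] ang -3.0048219775147786
frim [ 0.551  -0.3166  0.075 ]
side tabs [array([ 0.6619, -0.3009,  0.075 ]), array([ 0.4339, -0.3326,  0.075 ])] mid [ 0.5479 -0.3168  0.075 ] 0.23020940624095707
frim l [ 0.5817 -0.3772  0.075 ]
frim r [ 0.5192 -0.2566  0.075 ]
jar rim [ 0.5461 -0.0143  0.135 ]
jar foot [ 0.5485 -0.0124  0.007 ]
side jar rim [ 0.5473 -0.0121  0.135 ] foot [ 0.5459 -0.008   0.007 ]
mat [array([0.4607, 0.1938, 0.005 ]), array([0.455 , 0.4183, 0.005 ]), array([0.6838, 0.4234, 0.005 ]), array([0.6891, 0.1981, 0.005 ])] c [0.5721 0.3084 0.005 ] [np.float64(0.22849368933467654), np.float64(0.22461121251287472), np.float64(0.22886103491795218), np.float64(0.22538031530640934)]
handle [array([0.5514, 0.3243, 0.118 ]), array([0.6574, 0.3215, 0.118 ])] mid [0.6044 0.3229 0.118 ] 0.10594513039922336 3.1155918685237625
handle side [array([0.5529, 0.3198, 0.118 ]), array([0.6604, 0.3139, 0.118 ])] mid [0.6066 0.3168 0.118 ] 0.10764794653898052 3.086925193695319
tumbler [0.7734 0.1596 0.088 ]
bottle cap [ 0.798  -0.0731  0.235 ]
shaker cap [ 0.7816 -0.2111  0.197 ]
spoon a [ 0.4756 -0.037   0.01  ]
spoon b [0.3237 0.0015 0.01  ]
scoop nose top corner [0.5362 0.2877 0.07  ]
scoop nose top corner [0.5403 0.3702 0.07  ]
scoop back top [0.6532 0.2807 0.04  ]
scoop back top [0.6551 0.3651 0.04  ]
```

```bash
cat >> h.py <<'E'
from scipy.spatial.transform import Rotation as Ro
def need(target,yaw):
    """tool-frame cm shift of TCP (before twist) and twist for world TCP target and tool-x yaw"""
    s=robot.read_state();R=Ro.from_rotvec(s["orientation"]).as_matrix()
    y=np.arctan2(R[1,0],R[0,0])
    print("tilt",R[:,2].round(3),"yaw",round(y,4),"pos",s["tool_pos"].round(4),"twist",round(y-yaw,3),"shift",(R.T@(np.array(target)-s["tool_pos"])*100).round(2),"t",s["t"])
E
python3 - <<'E'
from h import *
y=.137; c=np.array([.5505,-.3158]); g=c-.090*np.array([np.cos(y),np.sin(y)])
print(g); need([*g,.15],y)
s=cam("scene"); print("yellow",plane(s,(245,118),.075))
E
```

```text
[ 0.46134328 -0.32809147]
tilt [-0.  0. -1.] yaw 0.2478 pos [ 0.1472 -0.5816  0.2434] twist 0.111 shift [ 36.67 -16.86   9.35] t 0.35
yellow [ 0.31907087 -0.42410494  0.075     ]
```

apply_moves(
  delta_pos=[
    [3,-1.4,0],
    [5,-2.3,1],
    [6,-2.75,1],
    [6,-2.75,1],
    [6,-2.75,1],
    [6,-2.75,1],
    [4.67,-2.16,1],
    [0,0,0],
  ],
  twist=[0,0,0,0,0,0,0,0.111],
  gripper=5,
)

```text
t: 1.4
tool_pos: [0.4504, -0.3356, 0.1851]
orientation: [-3.132, -0.219, 0.001]
force: [-0.4, 0.7, -0.4]
opening: 0.0499
gripper_force: 0.0
```

```bash
python3 - <<'E'
from h import *
need([.4613,-.3281,.072],.137)
w=cam("wrist"); cv2.imwrite("pics/w1.png",w["frame"][:,:,::-1])
E
```

```text
tilt [-0.001  0.002 -1.   ] yaw 0.1396 pos [ 0.4504 -0.3356  0.1851] twist 0.003 shift [ 1.19 -0.57 11.31] t 1.4
```

View pics/w1.png

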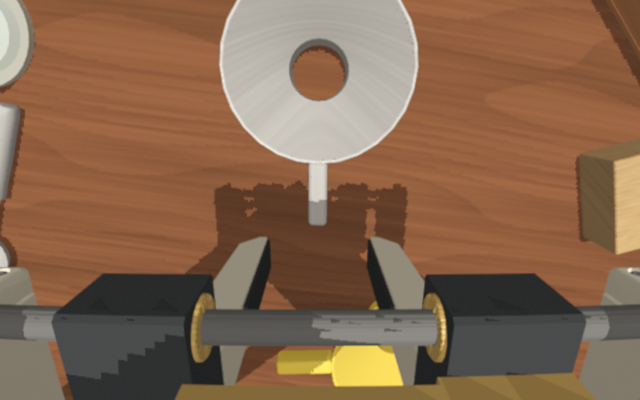

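The wrist view shows the tab running from (318,162) to (318,225), centred between the fingers. The rim spans columns 220 to 417.

```bash
python3 - <<'E'
from h import *
w=cam("wrist")
a,b=plane(w,(318,225),.064),plane(w,(318.5,160),.075)
e=plane(w,(318,204),.075)
print(e,b,np.arctan2(*(b-e)[1::-1]),plane(w,(220,60),.075),plane(w,(417,60),.075))
d=(b-e)/np.linalg.norm(b-e); g=e+d*.028
need([g[0],g[1],.072],np.arctan2(d[1],d[0])); print(g, e+d*.118)
E
```

```text
[ 0.4506214  -0.33658302  0.075     ] [ 0.48359084 -0.33261481  0.075     ] 0.11978385246465334 [ 0.54279535 -0.257621    0.075     ] [ 0.56018826 -0.38969394  0.075     ]
tilt [-0.  0. -1.] yaw 0.1374 pos [ 0.4488 -0.3379  0.1859] twist 0.018 shift [ 3.   -0.06 11.39] t 1.5
[ 0.47842077 -0.33323708  0.075     ] [ 0.56777587 -0.3224823   0.075     ]
```

```bash
python3 - <<'E'
from h import *
w=cam("wrist")
e,b=plane(w,(318,225),.075),plane(w,(318.5,160),.075)
r=(plane(w,(220,60),.075)+plane(w,(417,60),.075))/2
d=(b-e)/np.linalg.norm(b-e); print(e,b,np.linalg.norm(b-e),r)
d=r-e;d/=np.linalg.norm(d); g=e+d*.028
need([g[0],g[1],.072],np.arctan2(d[1],d[0])); print(g, e+d*.118)
E
```

```text
[ 0.43335336 -0.33987853  0.075     ] [ 0.48292237 -0.33343953  0.075     ] 0.04998547380086597 [ 0.55086973 -0.32408794  0.075     ]
tilt [-0. -0. -1.] yaw 0.1393 pos [ 0.4484 -0.3386  0.1862] twist 0.006 shift [ 1.29 -0.06 11.42] t 1.55
[ 0.46110396 -0.3361497   0.075     ] [ 0.55030232 -0.32416418  0.075     ]
```

```bash
python3 - <<'E'
from h import *
import time
for i in range(3): robot.read_camera("wrist")
s0=robot.read_state()
w=cam("wrist"); f=w["frame"].astype(int); print(s0["tool_pos"],s0["dq"].round(4))
g=(abs(f[...,0]-f[...,2])<30)&(f.sum(2)>300)
for v in (170,185,195,210,222,230,235):
    x=np.flatnonzero(g[v,270:370])+270; print(v,x.min() if len(x) else 0,x.max() if len(x) else 0,len(x))
for v in range(0,140,20):
    x=np.flatnonzero(g[v,180:460])+180; print(v,x.min(),x.max())
need([0.4613,-.33,.072],.137)
E
```

```text
[ 0.44782999 -0.33945615  0.18644415] [-0.0042  0.0004 -0.0003  0.0021  0.0005  0.0106]
170 304 321 18
185 303 321 19
195 303 321 19
210 304 321 18
222 0 0 0
230 0 0 0
235 0 0 0
0 229 396
20 220 406
40 215 410
60 214 411
80 217 408
100 224 401
120 237 389
tilt [ 0. -0. -1.] yaw 0.1371 pos [ 0.4478 -0.3395  0.1864] twist 0.0 shift [ 1.46 -0.76 11.44] t 1.75
```

```bash
python3 - <<'E'
from h import *
w=cam("wrist")
r=(plane(w,(214,60),.075)+plane(w,(411,60),.075))/2
p=plane(w,(312.3,190),.075); e=plane(w,(312.3,218),.075)
d=r-p;d/=np.linalg.norm(d);g=e+.028*d
print(r,p,e,g); need([g[0],g[1],.072],np.arctan2(d[1],d[0]))
E
```

```text
[ 0.5494299  -0.32170879  0.075     ] [ 0.4590046  -0.33360943  0.075     ] [ 0.43723084 -0.33649033  0.075     ] [ 0.46499146 -0.33283683  0.075     ]
tilt [ 0. -0. -1.] yaw 0.1367 pos [ 0.4478 -0.3395  0.1864] twist 0.006 shift [ 1.79 -0.43 11.44] t 1.8
```

apply_moves(
  delta_pos=[
    [0.7,-0.3,1],
    [0.8,-0.2,2],
    [0,0,2.5],
    [0,0,2.5],
    [0,0,2],
    [0,0,1.4],
    [0,0,0],
    [0,0,0],
  ],
  twist=[0,0,0,0,0,0,0,0],
)

```text
t: 2.8
tool_pos: [0.463, -0.3323, 0.073]
orientation: [3.133, 0.215, 0.002]
force: [-0.3, -0.7, 0.1]
opening: 0.0502
gripper_force: 0.0
```

```bash
python3 - <<'E'
from h import *
w=cam("wrist"); cv2.imwrite("pics/w2.png",w["frame"][:,:,::-1])
need([0.463,-.332,.062],.137)
E
```

```text
tilt [ 0.002 -0.001 -1.   ] yaw 0.1368 pos [ 0.4631 -0.3324  0.0734] twist -0.0 shift [-0.01 -0.05  1.14] t 2.85
```

View pics/w2.png

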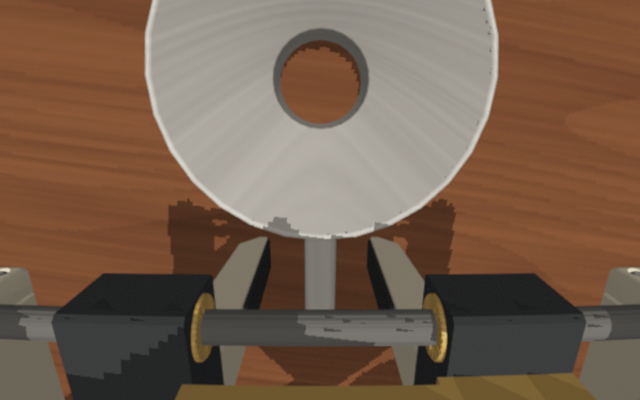

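The tab, at columns 305 to 335, is centred between the pads, so I'll close the gripper and lift.

apply_moves(
  delta_pos=[
    [0,0,0],
    [0,0,0],
    [0,0,0],
    [0,0,0],
    [0,0,0],
    [0,0,0],
  ],
  twist=[0,0,0,0,0,0],
  gripper=0,
  squeeze=60,
)

```text
t: 3.6
tool_pos: [0.4624, -0.3319, 0.0722]
orientation: [3.134, 0.215, -0.0]
force: [-0.2, 0.1, 0.6]
opening: 0.0137
gripper_force: 60.0
```

apply_moves(
  delta_pos=[
    [0,0,-0.5],
    [0,0,-1.5],
    [0,0,-3],
    [0,0,-4],
    [0,0,-4],
    [0,0,-3],
    [0,0,-1],
    [0,0,0],
  ],
  twist=[0,0,0,0,0,0,0,0],
)

```text
t: 4.6
tool_pos: [0.4626, -0.332, 0.2427]
orientation: [3.133, 0.215, 0.001]
force: [0.6, 0.1, -2.4]
opening: 0.0134
gripper_force: 60.0
```

```bash
python3 - <<'E'
from h import *
need([0.457,-.025,.24],.137)
s=cam("scene");d=cam("side")
a=cv2.resize(s["frame"][100:240,170:370,::-1],(600,420));b=cv2.resize(d["frame"][60:240,250:420,::-1],(397,420))
cv2.imwrite("pics/l1.png",np.hstack([a,b])[:,:800] if 0 else cv2.resize(np.hstack([a,b]),(800,337)))
E
```

```text
tilt [ 0.001 -0.001 -1.   ] yaw 0.1368 pos [ 0.4626 -0.332   0.2427] twist -0.0 shift [  3.64 -30.49   0.25] t 4.6
```

View pics/l1.png

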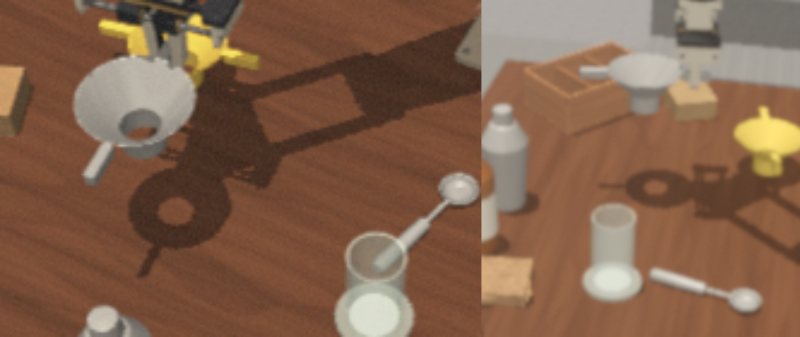

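The funnel is held level and clear of the table, so I'll carry it over the jar.

apply_moves(
  delta_pos=[
    [0.2,-1.5,0],
    [0.5,-4,0],
    [0.7,-5.5,0],
    [0.7,-5.5,0],
    [0.7,-5.5,0],
    [0.6,-4.5,0],
    [0.3,-2.5,0],
    [0.2,-1.5,0],
  ],
  twist=[0,0,0,0,0,0,0,0],
)

```text
t: 5.7
tool_pos: [0.4586, -0.0224, 0.2413]
orientation: [-3.134, -0.218, 0.002]
force: [-0.2, -0.1, -2.4]
opening: 0.0135
gripper_force: 60.0
```

apply_moves(
  delta_pos=[
    [0,0,0],
    [0,0,0],
    [0,0,0],
  ],
  twist=[0,0,0],
)

```text
t: 6.08
tool_pos: [0.4594, -0.0253, 0.2421]
orientation: [3.134, 0.212, -0.0]
force: [0.4, 0.1, -2.1]
opening: 0.0138
gripper_force: 60.0
```

```bash
python3 - <<'E'
from h import *
need([0.4593,-.0241,.2427],.137)
s=cam("scene");d=cam("side")
a=cv2.resize(s["frame"][130:260,260:400,::-1],None,fx=3.4,fy=3.4,interpolation=2);b=cv2.resize(d["frame"][110:240,270:370,::-1],None,fx=3.4,fy=3.4,interpolation=2)
cv2.imwrite("pics/l2.png",np.hstack([a,b[:a.shape[0]]])[:,:800])
E
```

```text
tilt [-0. -0. -1.] yaw 0.1354 pos [ 0.4594 -0.0253  0.2421] twist -0.002 shift [ 0.   -0.12 -0.06] t 6.075
```

View pics/l2.png

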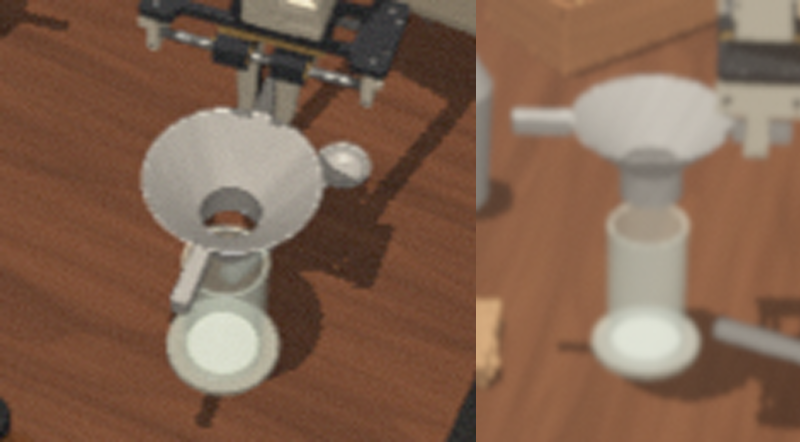

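Scene crop: funnel rim centre at (328.4,183.2). Side crop: rim centre at (322.1,145.3), spout column 321.6, jar rim column 320.4.

```bash
python3 - <<'E'
from h import *
s=cam("scene");d=cam("side");z=.170
S=lambda x,y:(x/3.4+260,y/3.4+130)
T=lambda x,y:((x-476)/3.4+270,y/3.4+110)
fs=plane(s,S(232.5,181),z+.075); fd=plane(d,T(653,120),z+.075)
js=plane(s,S(225,262),.135); 
js2=plane(s,S(223,335),.007); jd2=plane(d,T(646,341),.007); jd=plane(d,T(647.5,224),.135)
print("funnel",fs,fd,tri(s,S(232.5,181),d,T(653,120))); print("jar",js,js2,jd,jd2)
# tab end scene
print("tab", plane(s,S(181,305),z+.070))
# expected projections
c=np.array([.4594,-.0253])+.0885*np.array([np.cos(.1354),np.sin(.1354)]);print("kin",c)
print(proj(d,[[*c,z],[.547,-.012,.135]]))
E
```

```text
funnel [ 0.54815611 -0.00996169  0.245     ] [ 0.54346982 -0.00350131  0.245     ] (array([ 0.54480093, -0.01148703,  0.24003249]), [np.float64(2.7933665481384556e-05), np.float64(2.7933665481200584e-05)])
jar [ 0.5484405  -0.01350004  0.135     ] [ 0.53911446 -0.01711183  0.007     ] [ 0.54733743 -0.01038208  0.135     ] [ 0.54601488 -0.00834517  0.007     ]
tab [0.66018177 0.00490061 0.24      ]
kin [ 0.54709    -0.01335368]
[[320.92719716 165.4462499 ]
 [320.65388656 175.58632477]]
```

apply_moves(
  delta_pos=[
    [0,0.2,0],
    [0,0,1],
    [0,0,1.5],
    [0,0,1],
    [0,0,0.5],
    [0,0,0.5],
    [0,0,0],
    [0,0,0],
  ],
  twist=[0,0,0,0,0,0,0,0],
)

```text
t: 7.28
tool_pos: [0.46, -0.0264, 0.1976]
orientation: [3.134, 0.215, 0.001]
force: [0.3, -1.1, -2.0]
opening: 0.0134
gripper_force: 60.0
```

apply_moves(
  delta_pos=[
    [0,0,0.5],
    [0,0,0.5],
    [0,0,0.4],
    [0,0,0],
  ],
  twist=[0,0,0,0],
)

```text
t: 7.78
tool_pos: [0.4593, -0.0263, 0.1825]
orientation: [-3.134, -0.215, 0.002]
force: [0.1, 1.2, -1.5]
opening: 0.0133
gripper_force: 60.0
```

apply_moves(
  delta_pos=[
    [0,0,0.3],
    [0,0,0.3],
    [0,0,0.2],
    [0,0,0],
  ],
  twist=[0,0,0,0],
)

```text
t: 8.28
tool_pos: [0.4597, -0.0263, 0.1751]
orientation: [-3.134, -0.215, 0.0]
force: [1.0, -0.2, -1.3]
opening: 0.0134
gripper_force: 60.0
```

apply_moves(
  delta_pos=[
    [0,0,0.15],
    [0,0,0.1],
    [0,0,0],
    [0,0,0],
  ],
  twist=[0,0,0,0],
)

```text
t: 8.78
tool_pos: [0.4601, -0.0264, 0.1731]
orientation: [3.134, 0.215, 0.002]
force: [1.6, -1.2, 1.7]
opening: 0.0133
gripper_force: 60.0
```

The vertical force has reversed sign, so the cone is resting on the rim. I'll open the fingers and rise clear.

apply_moves(
  delta_pos=[
    [0,0,0],
    [0,0,0],
    [0,0,0],
    [0,0,0],
  ],
  twist=[0,0,0,0],
  gripper=4,
)

```text
t: 9.28
tool_pos: [0.4596, -0.0263, 0.1726]
orientation: [-3.134, -0.215, 0.001]
force: [0.2, 1.0, -0.2]
opening: 0.0396
gripper_force: 0.0
```

apply_moves(
  delta_pos=[
    [0,0,-1],
    [0,0,-2.5],
    [0,0,-4],
    [0,0,-5],
    [0,0,-4],
    [0,0,-2],
    [0,0,0],
    [0,0,0],
  ],
  twist=[0,0,0,0,0,0,0,0],
)

```text
t: 10.28
tool_pos: [0.4594, -0.0263, 0.3567]
orientation: [-3.134, -0.215, 0.002]
force: [0.3, -0.3, -0.6]
opening: 0.0397
gripper_force: 0.0
```

```bash
python3 - <<'E'
from h import *
s=cam("scene");d=cam("side")
a=cv2.resize(s["frame"][140:270,270:390,::-1],None,fx=3.4,fy=3.4,interpolation=2);b=cv2.resize(d["frame"][120:250,265:375,::-1],None,fx=3.4,fy=3.4,interpolation=2)
cv2.imwrite("pics/l3.png",np.hstack([a,b]))
y=-.035;g=np.array([.605,.320])+.046*np.array([np.cos(y),np.sin(y)])
print(a.shape,b.shape,g);need([*g,.25],y)
E
```

```text
(442, 408, 3) (442, 374, 3) [0.65097183 0.31839033]
tilt [-0.002  0.    -1.   ] yaw 0.1368 pos [ 0.4592 -0.0262  0.3562] twist 0.172 shift [ 23.72 -31.52  10.59] t 10.375
```

View pics/l3.png

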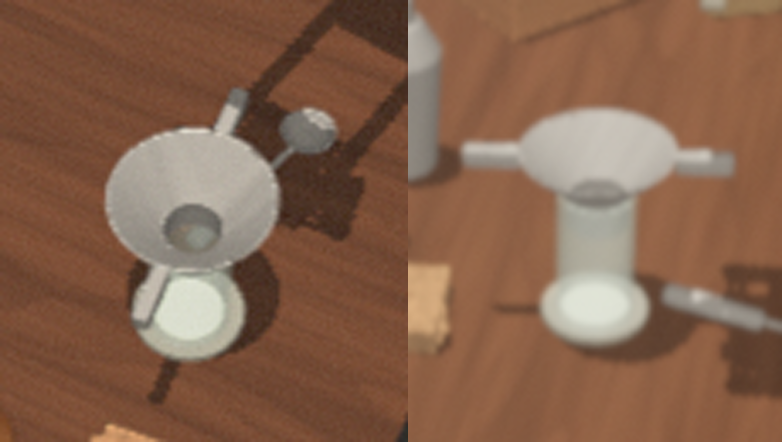

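The funnel is seated level in the jar: its rim is centred at (192,200) in the left crop, and the tabs are level in the right crop. Next I'll move over the scoop.

apply_moves(
  delta_pos=[
    [0,0,0],
    [0.7,-3,0],
    [1.3,-5.5,0],
    [1.4,-5.8,0],
    [1.4,-5.8,1],
    [1.4,-5.8,2],
    [1.2,-5,2],
    [0.7,-3,2],
  ],
  twist=[0.172,0,0,0,0,0,0,0],
  gripper=5,
)

```text
t: 11.38
tool_pos: [0.5518, 0.3115, 0.2851]
orientation: [3.14, -0.052, -0.004]
force: [0.2, 0.6, 0.5]
opening: 0.0503
gripper_force: 0.0
```

apply_moves(
  delta_pos=[
    [0.3,-0.9,1.5],
    [0,0,1.5],
    [0,0,0.5],
    [0,0,0],
    [0,0,0],
  ],
  twist=[0,0,0,0,0],
)

```text
t: 12.0
tool_pos: [0.5563, 0.3176, 0.2542]
orientation: [-3.14, 0.057, -0.003]
force: [-0.0, -0.9, 0.4]
opening: 0.05
gripper_force: 0.0
```

```bash
python3 - <<'E'
from h import *
need([.555,.319,.25],-.035)
w=cam("wrist");hsv=cv2.cvtColor(w["frame"],cv2.COLOR_RGB2HSV)
cv2.imwrite("pics/w3.png",w["frame"][:,:,::-1])
m=cv2.inRange(hsv,(5,120,120),(16,255,255)); m[250:]=0
n,l,st,ce=cv2.connectedComponentsWithStats(m)
for i in range(1,n):
    if st[i,4]>150: print(st[i],ce[i].round(1),cv2.minAreaRect(np.argwhere(l==i)[:,::-1].astype(np.float32)))
E
```

```text
tilt [ 0.002  0.001 -1.   ] yaw -0.0361 pos [0.5563 0.3176 0.2542] twist -0.001 shift [-0.14 -0.14  0.42] t 12.0
[    0     0   640   250 98162] [286.4 119.3] ((319.49993896484375, 124.49998474121094), (638.9998779296875, 248.99996948242188), 0.0)
[ 301   59   22  145 2656] [310.7 129.8] ((311.5, 131.0), (144.0, 21.0), 90.0)
[616 214  24  36 590] [630.6 234.4] ((627.5, 231.5), (35.0, 23.0), 90.0)
```

View pics/w3.png

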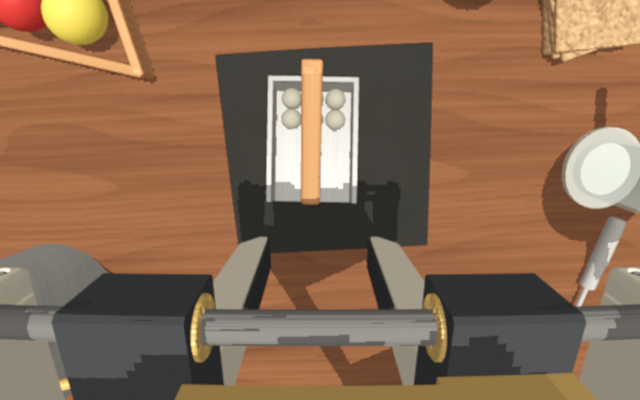

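The wrist view shows the handle bar at columns 301 to 322, rows 59 (back) to 203 (nose). The stones sit at the back, in rows 90 to 128.

```bash
python3 - <<'E'
from h import *
w=cam("wrist");hsv=cv2.cvtColor(w["frame"],cv2.COLOR_RGB2HSV)
m=cv2.inRange(hsv,(5,120,120),(16,255,255))
P=lambda v:plane(w,(np.flatnonzero(m[v,290:335]).mean()+290.5,v),.123)
a,b=P(75),P(195);d=(a-b)/np.linalg.norm(a-b);yaw=np.arctan2(d[1],d[0])
e0=plane(w,(311.5,59),.123);e1=plane(w,(311.5,203.5),.123)
print(a,b,yaw,"back",e0,"front",e1,np.linalg.norm(e0-e1))
g=e1+d*np.linalg.norm(.102); print(g)
need([g[0],g[1],.116],yaw)
c=[plane(w,p,.005) for p in((217,57),(432,43),(427,243),(241,250))];print("mat",sum(c)/4,c)
E
```

```text
[0.65092287 0.31860753 0.123     ] [0.55940231 0.32355948 0.123     ] -0.05405483569156205 back [0.66210945 0.31888369 0.123     ] front [0.55226419 0.32345722 0.123     ] 0.10994043769163465
[0.6541152  0.31794631 0.123     ]
tilt [ 0.002  0.001 -1.   ] yaw -0.0357 pos [0.5563 0.3179 0.2541] twist 0.018 shift [ 9.75 -0.34 13.82] t 12.1
mat [0.57285031 0.30489224 0.005     ] [array([0.68097381, 0.41971992, 0.005     ]), array([0.68672179, 0.19465987, 0.005     ]), array([0.46227819, 0.19005136, 0.005     ]), array([0.46142748, 0.4151378 , 0.005     ])]
```

apply_moves(
  delta_pos=[
    [1.5,-0.1,0],
    [3,-0.1,0],
    [3,-0.1,0],
    [2.2,0,1.5],
    [0,0,3],
    [0,0,3],
    [0,0,2],
    [0,0,0],
  ],
  twist=[0,0,0,0,0,0,0,0.018],
)

```text
t: 13.1
tool_pos: [0.6518, 0.3172, 0.1558]
orientation: [3.139, -0.085, -0.005]
force: [-0.0, 0.6, 1.1]
opening: 0.05
gripper_force: 0.0
```

```bash
python3 - <<'E'
from h import *
robot.read_camera("wrist");w=cam("wrist");need([.6545,.318,.117],-.054)
hsv=cv2.cvtColor(w["frame"],cv2.COLOR_RGB2HSV)
m=cv2.inRange(hsv,(5,120,120),(16,255,255))
for v in range(140,300,8):
    x=np.flatnonzero(m[v,270:370])+270
    if len(x): print(v,x.min(),x.max(),len(x),end=" | ")
E
```

```text
tilt [ 0.001  0.001 -1.   ] yaw -0.0541 pos [0.6533 0.3179 0.1591] twist -0.0 shift [ 0.11 -0.02  4.21] t 13.2
140 270 369 100 | 148 270 369 100 | 196 306 326 21 | 204 306 326 21 | 212 305 326 22 | 220 303 327 25 | 228 302 328 27 | 236 302 328 27 | 244 302 328 27 | 252 302 328 27 | 260 302 328 27 | 268 303 328 26 | 276 303 328 26 | 284 303 328 26 | 292 303 328 26 |
```

apply_moves(
  delta_pos=[
    [0.1,0,1],
    [0,0,1.5],
    [0,0,1.2],
    [0,0,0.5],
    [0,0,0],
    [0,0,0],
  ],
  twist=[0,0,0,0,0,0],
)

```text
t: 13.95
tool_pos: [0.6542, 0.3177, 0.1164]
orientation: [-3.14, 0.084, -0.001]
force: [0.6, 0.4, 0.9]
opening: 0.0501
gripper_force: 0.0
```

apply_moves(
  delta_pos=[
    [0,0,0],
    [0,0,0],
    [0,0,0],
    [0,0,0],
    [0,0,0],
    [0,0,0],
  ],
  twist=[0,0,0,0,0,0],
  gripper=0,
  squeeze=60,
)

```text
t: 14.7
tool_pos: [0.654, 0.3178, 0.1159]
orientation: [-3.14, 0.084, -0.001]
force: [1.5, 2.1, -0.7]
opening: 0.0157
gripper_force: 59.9
```

apply_moves(
  delta_pos=[
    [0,0,-0.3],
    [0,0,-0.4],
    [0,0,-0.4],
    [0,0,-0.4],
    [0,0,-0.5],
    [0,0,0],
    [0,0,0],
  ],
  twist=[0,0,0,0,0,0,0],
)

```text
t: 15.58
tool_pos: [0.6538, 0.3176, 0.1358]
orientation: [3.14, -0.083, -0.0]
force: [-0.3, 0.8, -3.8]
opening: 0.0158
gripper_force: 59.9
```

```bash
cat >> h.py <<'E'
def pitch(z0):
    """pitch of the handle bar from side-camera orange mask, as row slope; prints ends on the vertical plane of the TCP"""
    s=robot.read_state();d=cam("side");R=Ro.from_rotvec(s["orientation"]).as_matrix()
    n=R[:,1];p0=s["tool_pos"]
    hsv=cv2.cvtColor(d["frame"],cv2.COLOR_RGB2HSV);m=cv2.inRange(hsv,(6,110,140),(16,255,255))
    c=proj(d,p0)[0].astype(int); x0,x1,y0,y1=c[0]-15,c[0]+90,c[1]-40,c[1]+90
    k=np.zeros_like(m);k[max(y0,0):y1,x0:x1]=m[max(y0,0):y1,x0:x1]
    k=cv2.morphologyEx(k,cv2.MORPH_OPEN,np.ones((3,3)))
    q,l,st,_=cv2.connectedComponentsWithStats(k)
    for i in range(1,q):
        if st[i,4]<60: continue
        pts=np.argwhere(l==i)[:,::-1].astype(np.float32)
        def X(uv):
            r=ray(d,uv);return d["C"]+r*((p0-d["C"])@n)/(r@n)
        W=np.array([X(u) for u in pts]);A=np.c_[(W-p0)@R[:,0],W[:,2]]
        u,sg,v=np.linalg.svd(A-A.mean(0),full_matrices=False)
        print("comp",st[i],"pitch deg",np.degrees(np.arctan2(v[0,1],v[0,0])).round(1),"spread",sg[:2].round(3),"x",A[:,0].min().round(3),A[:,0].max().round(3),"z",A[:,1].min().round(3),A[:,1].max().round(3))
    return d
E
python3 - <<'E'
from h import *
d=pitch(0); print(robot.read_state()["force"])
E
```

```text
comp [269 205  20  40 340] pitch deg -74.1 spread [0.756 0.111] x -0.091 -0.04 z 0.15 0.281
comp [257 213  47  45 704] pitch deg -63.3 spread [1.393 0.418] x -0.126 -0.007 z 0.117 0.263
comp [ 303  223   40   36 1005] pitch deg -59.7 spread [0.966 0.719] x -0.219 -0.125 z 0.138 0.246
comp [238 254  17  37 350] pitch deg -74.8 spread [0.691 0.185] x 0.003 0.058 z -0.043 0.1
comp [334 275   9  19 121] pitch deg -81.7 spread [0.211 0.053] x -0.226 -0.206 z 0.02 0.09
comp [287 304  56  31 600] pitch deg -39.6 spread [1.567 0.419] x -0.232 -0.077 z -0.19 -0.016
comp [238 315  10  20 135] pitch deg -76.8 spread [0.313 0.076] x 0.04 0.076 z -0.242 -0.146
comp [246 317  22  18 302] pitch deg -63.5 spread [0.467 0.23 ] x -0.02 0.05 z -0.233 -0.141
comp [276 322   7  13  65] pitch deg -81.6 spread [0.148 0.036] x -0.064 -0.044 z -0.201 -0.14
[ 0.12632709 -0.92844405 -4.93550477]
```

```bash
python3 - <<'E'
from h import *
h=cv2.cvtColor(cv2.imread("pics/side0.png"),cv2.COLOR_BGR2HSV)
for p in((265,253),(272,254),(285,257),(275,252),(230,260),(350,240),(330,180),(260,215),(270,290),(290,275),(285,268),(260,310)): print(p,h[p[1],p[0]])
h=cv2.cvtColor(robot.read_camera("side")["frame"],cv2.COLOR_RGB2HSV)
m=cv2.inRange(h,(0,140,165),(14,255,255));m[:150]=0
n,l,st,ce=cv2.connectedComponentsWithStats(m)
print([(s.tolist(),c.round(1).tolist()) for s,c in zip(st[1:],ce[1:]) if s[4]>40])
E
```

```text
(265, 253) [ 14 126 204]
(272, 254) [ 14 126 204]
(285, 257) [ 14 126 206]
(275, 252) [ 12 128 151]
(230, 260) [ 11 134 137]
(350, 240) [ 11 135 140]
(330, 180) [ 20  37 167]
(260, 215) [ 15 106 203]
(270, 290) [ 17  25 143]
(290, 275) [ 20  19 199]
(285, 268) [ 16  27 143]
(260, 310) [15 59 69]
[([171, 214, 17, 15, 177], [178.2, 221.4]), ([170, 349, 23, 25, 426], [181.5, 361.0])]
```

apply_moves(
  delta_pos=[
    [0,0,-0.6],
    [0,0,-1.2],
    [0,0,-2.2],
    [0,0,-3.2],
    [0,0,-4],
    [0,0,-4],
    [0,0,-3],
    [0,0,-1.8],
  ],
  twist=[0,0,0,0,0,0,0,0],
)

```text
t: 16.68
tool_pos: [0.6544, 0.3179, 0.3405]
orientation: [-3.138, 0.083, -0.007]
force: [1.2, -0.1, -3.8]
opening: 0.0154
gripper_force: 59.9
```

apply_moves(
  delta_pos=[
    [-0.1,1,-0.8],
    [-0.1,2,-0.2],
    [-0.2,3,0],
    [-0.2,4,0],
    [-0.2,4.3,0],
    [-0.2,4.3,0],
    [-0.2,4.3,0],
    [-0.2,4,0],
  ],
  twist=[0,0,0,0,0,0,0,0],
)

```text
t: 17.68
tool_pos: [0.6241, 0.0468, 0.344]
orientation: [3.14, -0.086, -0.004]
force: [-0.1, -0.2, -4.0]
opening: 0.0153
gripper_force: 59.9
```

apply_moves(
  delta_pos=[
    [-0.2,3,0],
    [-0.1,2,0],
    [-0.1,1.2,0],
    [0,0.6,0],
    [0,0,0],
    [0,0,0],
  ],
  twist=[0,0,0,0,0,0],
)

```text
t: 18.42
tool_pos: [0.6181, -0.0171, 0.3458]
orientation: [-3.14, 0.082, 0.0]
force: [1.6, -0.1, -4.0]
opening: 0.0157
gripper_force: 59.9
```

```bash
sed -i 's/(6,110,140),(16,255,255)/(12,105,172),(17,255,255)/' h.py; python3 - <<'E'
from h import *
need([.617,-.0175,.345],-.054); d=pitch(0); cv2.imwrite("pics/x1.png",d["frame"][:,:,::-1])
s=cam("scene")
# funnel/jar check: low-saturation bright foot of jar and funnel rim, on scene
d=cam("side");h=cv2.cvtColor(d["frame"],cv2.COLOR_RGB2HSV);m=cv2.inRange(h,(0,0,110),(40,60,255))
for v in (140,146,150,190,208):
    x=np.flatnonzero(m[v,280:370])+280; print(v,x.min() if len(x) else 0,x.max() if len(x) else 0)
E
```

```text
tilt [-0.  0. -1.] yaw -0.0522 pos [ 0.6181 -0.0171  0.3458] twist 0.002 shift [-0.1   0.05  0.08] t 18.425
140 293 340
146 294 337
150 296 329
190 309 330
208 304 360
```

```bash
python3 - <<'E'
from h import *
d=cam("side");h=cv2.cvtColor(d["frame"],cv2.COLOR_RGB2HSV);s=robot.read_state();R=Ro.from_rotvec(s["orientation"]).as_matrix()
p=s["tool_pos"]
for dx in (-.02,-.04,-.06,-.08,-.1,-.115,-.13):
    u=proj(d,p+R[:,0]*dx+[0,0,-.003])[0].round().astype(int); print(dx,u,[h[u[1]+k,u[0]].tolist() for k in(-8,-4,0,4,8)])
E
```

```text
-0.02 [304 110] [[12, 125, 159], [12, 126, 144], [12, 127, 151], [12, 127, 151], [13, 127, 151]]
-0.04 [311 111] [[12, 126, 148], [13, 125, 169], [13, 128, 152], [12, 126, 152], [12, 127, 150]]
-0.06 [318 112] [[13, 123, 180], [12, 127, 147], [12, 127, 154], [13, 128, 151], [13, 128, 149]]
-0.08 [325 113] [[12, 127, 154], [12, 127, 155], [12, 127, 155], [13, 128, 152], [12, 90, 147]]
-0.1 [333 114] [[13, 128, 158], [13, 128, 164], [12, 129, 148], [12, 127, 129], [14, 37, 144]]
-0.115 [338 115] [[13, 128, 151], [12, 128, 152], [12, 128, 146], [11, 100, 138], [17, 24, 147]]
-0.13 [343 115] [[12, 128, 146], [12, 129, 144], [12, 129, 111], [11, 131, 148], [12, 129, 152]]
```

```bash
cat >> h.py <<'E'
def ft():
    F=[];T=[]
    for i in range(4):
        s=robot.read_state();F.append(s["force"]);T.append(s["wrist_torque"]);robot.read_camera("side")
    R=Ro.from_rotvec(s["orientation"]).as_matrix()
    print("t",s["t"],"F",np.mean(F,0).round(2),"Ttool",(R.T@np.mean(T,0)).round(3),"Tw",np.mean(T,0).round(3),"open",s["opening"].round(4))
E
python3 - <<'E'
from h import *
ft(); print(cam("side")["frame"].shape)
E
```

```text
Traceback (most recent call last):
  File "h.py", line 52, in ft
    print("t",s["t"],"F",np.mean(F,0).round(2),"Ttool",(R.T@np.mean(T,0)).round(3),"Tw",np.mean(T,0).round(3),"open",s["opening"].round(4))
                                                                                                                     ^^^^^^^^^^^^^^^^^^
AttributeError: 'float' object has no attribute 'round'
```

apply_moves(
  delta_pos=[
    [0,0,0],
    [0,0,0],
  ],
  twist=[0,0],
  squeeze=20,
)

```text
t: 19.08
tool_pos: [0.618, -0.018, 0.3458]
orientation: [3.14, -0.084, 0.0]
force: [0.4, 1.0, -3.3]
opening: 0.016
gripper_force: 20.0
```

```bash
python3 - <<'E'
from h import *
ft()
E
```

```text
Traceback (most recent call last):
  File "h.py", line 52, in ft
    print("t",s["t"],"F",np.mean(F,0).round(2),"Ttool",(R.T@np.mean(T,0)).round(3),"Tw",np.mean(T,0).round(3),"open",s["opening"].round(4))
                                                                                                                     ^^^^^^^^^^^^^^^^^^
AttributeError: 'float' object has no attribute 'round'
```

apply_moves(
  delta_pos=[
    [0,0,0],
    [0,0,0],
  ],
  twist=[0,0],
  squeeze=12,
)

```text
t: 19.52
tool_pos: [0.6179, -0.0179, 0.3458]
orientation: [-3.14, 0.084, 0.0]
force: [-1.4, -0.8, -3.6]
opening: 0.0158
gripper_force: 12.0
```

```bash
python3 - <<'E'
from h import *
ft()
E
```

```text
Traceback (most recent call last):
  File "h.py", line 52, in ft
    print("t",s["t"],"F",np.mean(F,0).round(2),"Ttool",(R.T@np.mean(T,0)).round(3),"Tw",np.mean(T,0).round(3),"open",s["opening"].round(4))
                                                                                                                     ^^^^^^^^^^^^^^^^^^
AttributeError: 'float' object has no attribute 'round'
```

```bash
sed -i 's/,"open",s\["opening"\].round(4))/)/' h.py; cat >> h.py <<'E'
def diff(region=(250,60,420,190)):
    d=cam("side");a=cv2.imread("pics/x1.png")[:,:,::-1].astype(int);k=np.abs(cv2.blur(d["frame"],(3,3)).astype(int)-cv2.blur(a.astype(np.uint8),(3,3))).max(2)>25
    x0,y0,x1,y1=region;k=k[y0:y1,x0:x1];p=np.argwhere(k);print("changed",len(p),(p.min(0)+[y0,x0],p.max(0)+[y0,x0]) if len(p) else "")
E
python3 - <<'E'
from h import *
ft();diff()
E
```

```text
t 19.875 F [-0.07 -0.43 -4.16] Ttool [0.013 0.095 0.018] Tw [ 0.008 -0.096 -0.018]
changed 775 (array([120, 284]), array([171, 344]))
```

apply_moves(
  delta_pos=[
    [0,0,0],
    [0,0,0],
  ],
  twist=[0,0],
  squeeze=9,
)

```text
t: 20.23
tool_pos: [0.6179, -0.0179, 0.3458]
orientation: [-3.14, 0.084, 0.0]
force: [0.4, 0.3, -5.4]
opening: 0.0159
gripper_force: 9.0
```

```bash
python3 - <<'E'
from h import *
ft();diff()
E
```

```text
t 20.375 F [ 0.05  0.04 -4.34] Ttool [0.006 0.129 0.003] Tw [-0.001 -0.129 -0.003]
changed 783 (array([120, 284]), array([171, 344]))
```

```bash
cat >> h.py <<'E'
def prof(f):
    h=cv2.cvtColor(f,cv2.COLOR_RGB2HSV);m=cv2.inRange(h,(0,0,95),(60,70,255))
    for u in range(286,352,6):
        r=np.flatnonzero(np.diff(np.r_[0,m[90:200,u]>0,0].astype(int)))+90; print(u,r.tolist(),end="  ")
    print()
E
python3 - <<'E'
from h import *
prof(cv2.imread("pics/x1.png")[:,:,::-1].copy());prof(cam("side")["frame"])
d=cam("side")
for th in np.radians((0,15,30,45)):
    p=np.array([.618,-.018,.343]);o=[]
    for x,y,z in((-115,0,-73),(-115,43,-50),(2,43,-72),(2,43,-108),(-102,8,10)):
        o.append(p+np.array([x*np.cos(th)-z*np.sin(th),y,x*np.sin(th)+z*np.cos(th)])/1000)
    print(np.degrees(th).round(),proj(d,o).round().tolist())
E
```

```text
286 [92, 104, 162, 169]  292 [93, 119, 140, 141, 162, 170]  298 [94, 119, 129, 152, 161, 169]  304 [124, 152, 156, 174]  310 [124, 151, 153, 200]  316 [123, 151, 153, 200]  322 [123, 150, 152, 200]  328 [122, 200]  334 [121, 149, 155, 176]  340 [90, 94, 121, 141, 158, 171]  346 [90, 100, 164, 171]  
286 [92, 103, 134, 151, 162, 169]  292 [93, 119, 126, 152, 162, 170]  298 [93, 119, 124, 153, 161, 169]  304 [125, 154, 156, 174]  310 [126, 200]  316 [127, 200]  322 [128, 200]  328 [129, 200]  334 [155, 176]  340 [90, 94, 158, 172]  346 [90, 100, 164, 171]  
0.0 [[337.0, 137.0], [335.0, 137.0], [293.0, 140.0], [293.0, 151.0], [333.0, 111.0]]
15.0 [[329.0, 144.0], [329.0, 145.0], [286.0, 138.0], [283.0, 148.0], [333.0, 120.0]]
30.0 [[319.0, 149.0], [320.0, 151.0], [280.0, 135.0], [274.0, 144.0], [330.0, 128.0]]
45.0 [[307.0, 151.0], [310.0, 155.0], [275.0, 130.0], [266.0, 138.0], [324.0, 134.0]]
```

apply_moves(
  delta_pos=[
    [0,0,0],
    [0,0,0],
  ],
  twist=[0,0],
  squeeze=6,
)

```text
t: 20.82
tool_pos: [0.618, -0.0179, 0.3458]
orientation: [3.14, -0.084, 0.0]
force: [0.1, 0.3, -5.6]
opening: 0.0159
gripper_force: 6.0
```

```bash
python3 - <<'E'
from h import *
ft();prof(cam("side")["frame"])
E
```

```text
t 20.975 F [ 0.44  0.26 -4.06] Ttool [0.05  0.125 0.014] Tw [ 0.043 -0.127 -0.014]
286 [92, 103, 121, 154, 162, 169]  292 [93, 119, 123, 169]  298 [93, 119, 127, 169]  304 [131, 174]  310 [136, 200]  316 [140, 143, 152, 200]  322 [152, 200]  328 [153, 200]  334 [155, 176]  340 [90, 94, 158, 172]  346 [90, 100, 164, 172]
```

```bash
cat >> h.py <<'E'
def jarchk():
    for n in range(1):
        diff((296,172,346,220))
    ft();prof(cam("side")["frame"])
    s=cam("scene");h=cv2.cvtColor(s["frame"],cv2.COLOR_RGB2HSV)
    return s
E
python3 - <<'E'
from h import *
jarchk()
E
```

```text
changed 127 (array([200, 296]), array([216, 307]))
t 21.275 F [ 0.3   0.01 -3.67] Ttool [ 0.02  -0.01  -0.025] Tw [0.02  0.009 0.025]
286 [92, 103, 121, 154, 162, 169]  292 [93, 119, 123, 169]  298 [93, 119, 127, 169]  304 [131, 174]  310 [136, 200]  316 [140, 143, 152, 200]  322 [152, 200]  328 [153, 200]  334 [155, 176]  340 [90, 94, 158, 172]  346 [90, 100, 164, 172]
```

```bash
python3 - <<'E'
from h import *
d=cam("side");p=np.array([.618,-.018,.343])
def pr(pts,th): return proj(d,[p+np.array([x*np.cos(th)-z*np.sin(th),y,x*np.sin(th)+z*np.cos(th)])/1000 for x,y,z in pts])
for th in (0,15,25,30,35,40,45):
    a=pr([(0,-43,-72),(-115,-43,-72),(-115,-43,-41)],np.radians(th)).round(1)
    print(th,a.tolist(),"slope level",((a[1]-a[0])[1]/(a[1]-a[0])[0]).round(2),"rising",((a[2]-a[0])[1]/(a[2]-a[0])[0]).round(2))
E
```

```text
0 [[300.4, 124.5], [339.8, 128.8], [340.2, 119.2]] slope level 0.11 rising -0.13
15 [[294.1, 123.1], [331.7, 136.1], [334.8, 127.4]] slope level 0.35 rising 0.11
25 [[290.1, 121.4], [325.2, 139.8], [330.0, 131.9]] slope level 0.52 rising 0.26
30 [[288.2, 120.3], [321.7, 141.1], [327.2, 133.8]] slope level 0.62 rising 0.35
35 [[286.4, 119.1], [318.1, 142.2], [324.3, 135.4]] slope level 0.73 rising 0.43
40 [[284.7, 117.8], [314.4, 143.0], [321.2, 136.8]] slope level 0.85 rising 0.52
45 [[283.1, 116.3], [310.6, 143.5], [318.0, 137.9]] slope level 0.99 rising 0.62
```

```bash
python3 - <<'E'
from h import *
a=cv2.imread("pics/x1.png")[:,:,::-1].astype(int)
F=[];
b=np.zeros(a.shape)
for i in range(4):
    b+=robot.read_camera("side")["frame"];F.append(robot.read_state()["force"][2])
b/=4
for v in range(166,214,4):
    print(v,[int((b[v:v+4,u:u+4].mean((0,1))-a[v:v+4,u:u+4].mean((0,1))).mean()) for u in range(300,340,4)], [int(b[v:v+4,u:u+4,1].mean()) for u in range(300,340,4)])
print(np.mean(F),np.std(F))
E
```

```text
166 [0, 0, 0, 0, 0, 0, 0, 0, 0, 5] [125, 133, 139, 145, 149, 150, 146, 141, 136, 133]
170 [3, 0, 0, 0, 0, 0, 0, 0, 1, 20] [112, 122, 132, 141, 145, 147, 142, 137, 128, 139]
174 [0, 0, 0, 0, 2, 0, 1, 0, 2, 4] [98, 105, 126, 128, 138, 136, 133, 127, 116, 109]
178 [0, 0, 0, 0, 0, 0, 0, 0, 0, 0] [97, 101, 144, 150, 135, 130, 142, 155, 107, 102]
182 [0, 0, 0, 0, 0, 0, 0, 0, 0, 0] [98, 103, 143, 168, 173, 172, 171, 153, 104, 102]
186 [0, 0, 0, 0, 0, 0, 0, 0, 0, 0] [100, 104, 145, 168, 171, 172, 168, 153, 104, 103]
190 [0, 0, 0, 0, 0, 0, 0, 0, 0, 0] [100, 104, 146, 168, 173, 175, 173, 152, 103, 102]
194 [0, 0, 0, 0, 0, 0, 0, 0, -2, 0] [100, 103, 146, 166, 171, 171, 169, 142, 88, 100]
198 [-12, -11, -1, -8, -11, -13, -7, 0, 0, 0] [88, 92, 147, 169, 173, 171, 169, 140, 77, 92]
202 [-34, -22, -2, -34, -50, -48, -38, -6, 0, -1] [67, 112, 182, 175, 169, 171, 169, 170, 101, 71]
206 [-28, -6, -2, -47, -58, -54, -59, -18, 0, 0] [74, 172, 206, 181, 170, 174, 167, 185, 166, 78]
210 [-15, -1, 0, -8, -15, -47, -23, -1, 0, 0] [74, 173, 205, 218, 213, 180, 201, 201, 171, 72]
-3.1751797169716376 0.3446013822615565
```

Stones are now showing at the jar floor, around (322,206), and the load has dropped. I'll shake gently to clear any that remain.

apply_moves(
  delta_pos=[
    [-0.5,0,0],
    [0.5,0,0],
    [-0.5,0,0],
    [0.5,0,0],
    [0,0,0],
    [0,0,0],
  ],
  twist=[0,0,0,0,0,0],
  squeeze=7,
)

```text
t: 22.42
tool_pos: [0.618, -0.018, 0.3457]
orientation: [-3.14, 0.084, 0.0]
force: [0.2, -0.5, -2.9]
opening: 0.016
gripper_force: 7.0
```

```bash
python3 - <<'E'
from h import *
F=[];b=np.zeros((400,640,3));c=b.copy()
for i in range(10):
    b+=robot.read_camera("side")["frame"];F.append(robot.read_state()["force"][2])
for i in range(4): c+=robot.read_camera("scene")["frame"];F.append(robot.read_state()["force"][2])
print(np.mean(F),np.std(F)/14**.5)
b/=10;c/=4;cv2.imwrite("pics/b.png",b[:,:,::-1]);cv2.imwrite("pics/c.png",c[:,:,::-1])
a=cv2.imread("pics/x1.png")[:,:,::-1].astype(int)
for v in range(190,216,3):
    print(v,[int((b[v:v+3,u:u+3].mean((0,1))-a[v:v+3,u:u+3].mean((0,1))).mean()) for u in range(306,339,3)])
prof(b.astype(np.uint8))
s=cam("scene");print("jar in scene",proj(s,[[.547,-.0145,.1],[.547,-.0145,.175],[.547,-.0145,.02]]))
h=cv2.cvtColor(c.astype(np.uint8),cv2.COLOR_RGB2HSV)
for v in range(185,250,4): print(v,[int(c[v:v+4,u:u+4].mean()) for u in range(296,360,4)])
E
```

```text
-3.588579838793482 0.07955619174428871
190 [0, 0, 0, 0, 0, 0, 0, 0, 0, 0, 0]
193 [0, 0, 0, 0, 0, 0, 0, 0, -1, -1, 0]
196 [0, 0, 0, 0, 0, 0, 0, 0, 0, -1, 0]
199 [-10, -1, -7, -18, -12, -19, -11, 0, 0, 0, 0]
202 [-15, -1, -25, -47, -46, -46, -37, -11, 0, 0, -1]
205 [-3, -3, -45, -61, -55, -51, -60, -41, -2, 0, 0]
208 [0, -2, -31, -48, -54, -59, -55, -29, -1, 0, 0]
211 [0, 0, -2, -5, -20, -47, -23, -1, 0, 0, 0]
214 [0, 0, 0, 0, -1, -5, -1, 0, 0, 0, -1]
286 [92, 103, 122, 154, 162, 169]  292 [93, 119, 123, 169]  298 [93, 119, 127, 169]  304 [131, 174]  310 [135, 200]  316 [139, 144, 152, 200]  322 [152, 200]  328 [153, 200]  334 [155, 176]  340 [90, 93, 158, 172]  346 [90, 100, 164, 172]  
jar in scene [[325.82376244 213.57351057]
 [326.39659908 198.09459618]
 [325.26764105 228.60152592]]
185 [83, 87, 105, 119, 94, 125, 118, 120, 119, 118, 122, 148, 162, 124, 114, 75]
189 [93, 102, 129, 129, 106, 122, 120, 121, 119, 118, 117, 117, 117, 115, 80, 82]
193 [105, 98, 136, 112, 123, 114, 118, 122, 120, 119, 117, 114, 109, 119, 89, 87]
197 [91, 116, 136, 97, 106, 113, 116, 117, 118, 114, 102, 1
[... 420 characters left out ...]
48, 162, 159, 100, 121, 135, 142, 168, 129, 55, 53, 54, 53, 67]
225 [51, 52, 66, 115, 141, 114, 151, 188, 138, 130, 169, 87, 55, 55, 56, 79]
229 [59, 55, 59, 99, 108, 128, 147, 146, 131, 146, 174, 113, 53, 54, 76, 89]
233 [85, 80, 63, 92, 134, 192, 188, 149, 188, 194, 174, 98, 54, 55, 73, 86]
237 [85, 83, 60, 72, 165, 182, 201, 208, 196, 176, 153, 57, 51, 53, 54, 71]
241 [85, 70, 53, 53, 82, 149, 174, 175, 171, 140, 68, 55, 52, 51, 53, 80]
245 [78, 55, 54, 54, 53, 56, 72, 79, 67, 53, 57, 56, 52, 53, 65, 80]
249 [56, 53, 54, 54, 55, 55, 54, 52, 61, 77, 63, 51, 50, 56, 80, 82][ WARN:0@13.574] global loadsave.cpp:1063 imwrite_ Unsupported depth image for selected encoder is fallbacked to CV_8U.
```

```bash
python3 - <<'E'
import cv2,numpy as np
a=cv2.imread("pics/x1.png").astype(int);b=cv2.imread("pics/b.png").astype(int)
d=(a-b).mean(2); g=b.mean(2)
print(((d>22)[195:218,310:335]).sum())
for v in range(196,217): print(v,''.join('#' if d[v,u]>22 else '.' for u in range(306,336)),' '.join(f"{int(g[v,u]):3d}" for u in range(309,332)))
E
```

```text
169
196 .............................. 142 153 158 161 162 163 164 166 166 167 167 167 167 167 167 167 165 164 161 157 149 133 112
197 .............................. 143 153 158 161 162 163 165 166 166 167 167 167 167 167 167 166 165 163 161 157 149 132 109
198 .............................. 143 153 158 161 162 163 164 165 166 168 169 169 168 167 166 166 165 163 161 157 149 132 107
199 .............................. 142 153 158 162 163 163 163 164 166 171 173 172 168 165 164 164 165 164 161 157 149 131 107
200 .............................. 142 154 161 165 166 164 162 163 166 173 177 174 168 164 162 163 165 166 164 160 150 131 106
201 #.......#####.#####........... 146 161 170 173 170 165 162 163 165 171 176 173 166 163 162 163 166 171 172 168 156 135 108
202 #.......############.......... 157 172 180 180 173 165 163 163 164 167 171 169 165 164 164 163 165 172 178 177 167 147 120
203 #......##############......... 174 182 185 183 173 164 162 163 163 165 168 166 164 164 164 162 163 168 175 178 175 165 144
204 .......###############........ 185 187 188 185 173 163 161 162 162 164 167 1
[... 870 characters left out ...]
9 211 213 209 193 175 167 165 165 171 189 207 213 210 203 193 190
212 ..............######.......... 195 201 210 217 220 221 220 221 222 218 206 188 176 172 173 183 199 212 214 208 198 190 190
213 ...............####........... 193 197 203 210 216 219 221 222 223 221 215 205 195 189 190 198 206 210 207 200 193 189 189
214 .............................. 191 194 197 202 208 212 215 218 219 220 218 214 208 204 204 206 206 203 199 194 190 189 188
215 .............................. 187 191 194 197 200 203 206 209 211 212 212 211 209 207 205 203 200 197 194 191 189 186 181
216 .............................. 176 184 187 191 195 197 199 200 201 202 203 203 202 201 199 198 195 192 190 188 184 175 164
```

apply_moves(
  delta_pos=[
    [1,0,0],
    [-1,0,0],
    [1,0,0],
    [-1,0,-0.8],
    [0,0,0.8],
    [0,0,-0.8],
    [0,0,0.8],
    [0,0,0],
  ],
  twist=[0,0,0,0,0,0,0,0],
  squeeze=25,
)

```text
t: 24.18
tool_pos: [0.6176, -0.0179, 0.3447]
orientation: [-3.14, 0.084, 0.002]
force: [-0.2, -0.8, -3.0]
opening: 0.0156
gripper_force: 25.0
```

```bash
cat > m.py <<'E'
from h import *
import sys
F=[];b=np.zeros((400,640,3));c=b.copy()
for i in range(14):
    b+=robot.read_camera("side")["frame"];F.append(robot.read_state()["force"][2])
for i in range(4): c+=robot.read_camera("scene")["frame"];F.append(robot.read_state()["force"][2])
print(np.mean(F),np.std(F)/18**.5,robot.read_state()["t"])
b/=14;c/=4;cv2.imwrite(f"pics/b{sys.argv[1]}.png",b[:,:,::-1].astype(np.uint8));cv2.imwrite(f"pics/c{sys.argv[1]}.png",c[:,:,::-1].astype(np.uint8))
a=cv2.imread("pics/x1.png").astype(int);d=(a-b[:,:,::-1]).mean(2);g=b.mean(2)
print((d>22)[195:218,310:335].sum())
for v in range(190,217): print(v,' '.join(f"{int(g[v,u]):3d}" for u in range(309,333)))
prof(b.astype(np.uint8))
E
python3 m.py 2
```

```text
-3.4964626946218313 0.10936416152102921 25.075
169
190 141 152 159 163 165 167 168 168 169 170 170 170 171 171 171 170 169 169 167 165 159 149 133 116
191 141 153 158 163 165 166 168 169 169 170 171 171 172 172 172 171 171 170 168 165 158 148 133 116
192 142 152 158 162 164 165 166 167 168 169 170 171 171 172 172 171 171 169 167 164 158 147 132 116
193 142 152 158 161 162 164 165 166 167 168 169 169 170 170 170 171 170 169 167 163 156 145 130 114
194 142 152 158 160 161 163 164 165 166 167 167 168 168 168 168 169 168 167 164 160 153 141 125 110
195 142 152 158 160 161 163 164 165 166 166 167 167 167 167 167 167 166 165 162 158 150 136 118 101
196 142 153 158 161 162 163 164 165 166 166 167 167 167 167 167 166 166 163 161 157 149 133 111  90
197 142 153 158 161 162 163 165 165 166 167 167 167 167 167 167 166 165 163 161 157 148 132 108  85
198 142 153 158 161 162 163 165 165 166 168 168 168 167 167 166 166 165 163 160 156 148 132 108  85
199 142 153 158 161 163 163 163 164 166 170 173 172 168 165 164 164 165 164 161 157 148 131 107  84
200 142 154 161 165 166 164 162 163 166 172 177 1
[... 1189 characters left out ...]
1 218 205 188 176 171 173 182 199 212 214 207 197 190 189 190
213 193 197 203 210 216 219 221 222 223 221 215 205 194 188 190 198 206 210 207 200 192 189 190 188
214 191 194 197 202 207 212 215 217 219 220 218 214 208 204 203 205 206 203 198 194 190 189 188 182
215 187 191 193 196 200 203 206 209 210 212 212 211 209 207 205 203 200 197 193 191 189 186 181 168
216 176 183 187 191 195 197 198 200 201 202 202 202 202 201 199 197 195 192 190 188 183 175 164 145
286 [92, 103, 122, 154, 162, 169]  292 [93, 119, 123, 169]  298 [93, 119, 127, 169]  304 [131, 174]  310 [135, 200]  316 [139, 144, 152, 200]  322 [152, 200]  328 [153, 200]  334 [155, 176]  340 [90, 93, 158, 172]  346 [90, 100, 164, 172]
```

The jar picture and the load are steady, so pouring appears done. I'll carry the scoop back to the mat, roll it level on its foot, and check there for leftover stones.

apply_moves(
  delta_pos=[
    [0,0,-1],
    [-0.3,-1,-1],
    [-0.6,-2.5,0],
    [-1.2,-4,0],
    [-1.4,-4.5,0],
    [-1.4,-4.5,0],
    [-1.4,-4.5,0],
    [-1.4,-4.5,0],
  ],
  twist=[0,0,0,0,0,0,0,0],
  squeeze=30,
)

```text
t: 26.08
tool_pos: [0.5539, 0.2429, 0.3672]
orientation: [-3.14, 0.083, -0.002]
force: [1.2, -0.3, -3.2]
opening: 0.0154
gripper_force: 30.0
```

apply_moves(
  delta_pos=[
    [-1.2,-3.7,0],
    [-0.8,-2,0],
    [-0.4,-1,0],
    [0,0,3],
    [0,0,5],
    [0,0,5],
    [0,0,3.5],
    [0,0,1],
  ],
  twist=[0,0,0,0,0,0,0,0],
)

```text
t: 27.08
tool_pos: [0.5331, 0.3073, 0.1878]
orientation: [3.138, -0.086, -0.007]
force: [-1.3, -0.2, -3.1]
opening: 0.0157
gripper_force: 30.0
```

```bash
python3 - <<'E'
from h import *
for i in range(3): robot.read_camera("side")
need([.534,.312,.175],-.054); ft()
E
```

```text
tilt [ 0.001  0.    -1.   ] yaw -0.0539 pos [0.535  0.3087 0.1921] twist 0.0 shift [-0.12 -0.32  1.71] t 27.225
t 27.375 F [ 0.5   0.04 -2.9 ] Ttool [0.025 0.005 0.002] Tw [ 0.024 -0.007 -0.002]
```

apply_moves(
  delta_pos=[
    [0,0,1],
    [0,0,1],
    [0,0,0.7],
    [0,0,0.5],
    [0,0,0],
  ],
  twist=[0,0,0,0,0],
  squeeze=10,
)

```text
t: 28.05
tool_pos: [0.5352, 0.3091, 0.1602]
orientation: [-3.14, 0.084, -0.004]
force: [-0.6, -1.5, 4.9]
opening: 0.016
gripper_force: 10.0
```

apply_moves(
  delta_pos=[
    [0.4,0,0.3],
    [0.4,0,0.3],
    [0.5,0,0.2],
    [0.5,0,0.2],
    [0,0,0],
  ],
  twist=[0,0,0,0,0],
  squeeze=8,
)

```text
t: 28.68
tool_pos: [0.555, 0.3083, 0.1522]
orientation: [-3.139, 0.084, -0.01]
force: [2.2, -2.8, 11.5]
opening: 0.0157
gripper_force: 8.0
```

apply_moves(
  delta_pos=[
    [0.7,0,0],
    [0.8,0,0],
    [0.8,0,0.1],
    [0.7,0,0.2],
    [0.7,0,0.3],
    [0,0,0],
  ],
  twist=[0,0,0,0,0,0],
  squeeze=6,
)

```text
t: 29.42
tool_pos: [0.5901, 0.3059, 0.1429]
orientation: [-3.14, 0.084, -0.002]
force: [2.3, -0.2, 4.6]
opening: 0.0159
gripper_force: 6.0
```

```bash
python3 - <<'E'
from h import *
ft();d=cam("side");h=cv2.cvtColor(d["frame"],cv2.COLOR_RGB2HSV)
m=cv2.inRange(h,(0,0,100),(60,75,255))
for u in range(228,320,6):
    r=np.flatnonzero(np.diff(np.r_[0,m[200:330,u]>0,0].astype(int)))+200; print(u,r.tolist(),end="  ")
# orange handle over the dark mat / scoop
m=cv2.inRange(h,(8,90,175),(18,255,255));k=np.zeros_like(m);k[215:300,225:330]=m[215:300,225:330]
n,l,st,ce=cv2.connectedComponentsWithStats(k);print([(s.tolist()) for s in st[1:] if s[4]>25])
E
```

```text
t 29.575 F [ 2.88 -1.04  4.73] Ttool [-0.229  0.526 -0.051] Tw [-0.257 -0.513  0.051]
228 [206, 245]  234 [206, 246]  240 [208, 243]  246 []  252 [238, 243]  258 [202, 207, 240, 249]  264 [201, 211, 217, 223, 241, 251, 270, 284]  270 [205, 224, 242, 251, 263, 286]  276 [200, 201, 206, 225, 243, 288]  282 [200, 201, 205, 226, 242, 289]  288 [203, 215, 254, 291]  294 [202, 208, 257, 296]  300 [200, 209, 260, 295]  306 [204, 216, 263, 296]  312 [200, 221, 266, 286]  318 [200, 222, 262, 267]  [[245, 215, 19, 5, 78]]
```

apply_moves(
  delta_pos=[
    [0,0,-1],
    [0,0,-1.5],
    [-2,0,0],
    [-3,0,0],
    [-2,0,0],
    [0,0,0.8],
    [0,0,0.8],
    [0,0,0.5],
  ],
  twist=[0,0,0,0,0,0,0,0],
  squeeze=25,
)

```text
t: 30.68
tool_pos: [0.5194, 0.3095, 0.1458]
orientation: [3.14, -0.084, -0.002]
force: [0.2, 0.1, -3.7]
opening: 0.0159
gripper_force: 25.0
```

```bash
cat >> h.py <<'E'
def prof2():
    d=cam("side");h=cv2.cvtColor(d["frame"],cv2.COLOR_RGB2HSV);m=cv2.inRange(h,(0,0,100),(60,75,255));o=[]
    for u in range(250,345,6):
        r=np.flatnonzero(np.diff(np.r_[0,m[225:330,u]>0,0].astype(int)))+225; o.append((u,r.tolist()))
    print(o)
E
python3 - <<'E'
from h import *
ft();prof2();need([.57,.31,.116],-.054)
E
```

```text
t 30.825 F [-0.32 -0.13 -3.52] Ttool [0.012 0.098 0.013] Tw [ 0.007 -0.099 -0.013]
[(250, []), (256, []), (262, []), (268, []), (274, []), (280, []), (286, [233, 234, 237, 239, 244, 253]), (292, [245, 255, 272, 289]), (298, [225, 228, 246, 255, 266, 290]), (304, [225, 229, 247, 292]), (310, [225, 230, 248, 294]), (316, [258, 296]), (322, [261, 301]), (328, [264, 299]), (334, [267, 301]), (340, [270, 289])]
tilt [ 0.  0. -1.] yaw -0.0535 pos [0.5196 0.3097 0.1468] twist 0.0 shift [ 5.03 -0.3   3.08] t 30.925
```

apply_moves(
  delta_pos=[
    [0.3,0,0.5],
    [0.8,0,0.1],
    [1,0,0.1],
    [1,0,0.2],
    [1,0,0.3],
    [1,0,0.4],
    [0,0,0],
  ],
  twist=[0,0,0,0,0,0,0],
  squeeze=5,
)

```text
t: 31.8
tool_pos: [0.5711, 0.3068, 0.1305]
orientation: [3.14, -0.084, 0.001]
force: [0.1, 0.0, -1.8]
opening: 0.0162
gripper_force: 5.0
```

```bash
python3 - <<'E'
from h import *
ft();prof2()
E
```

```text
t 31.95 F [ 0.67 -0.38 -1.74] Ttool [ 0.017  0.137 -0.013] Tw [ 0.009 -0.137  0.013]
[(250, []), (256, []), (262, [244, 254]), (268, [241, 243, 245, 255]), (274, [225, 229, 247, 256]), (280, [225, 230, 248, 259, 270, 292]), (286, [225, 231, 249, 292]), (292, [225, 229, 245, 246, 256, 293]), (298, [258, 294]), (304, [260, 295]), (310, [262, 297]), (316, [264, 297]), (322, [266, 298]), (328, [261, 286]), (334, []), (340, [])]
```

apply_moves(
  delta_pos=[
    [0.8,0,0.2],
    [0.8,0,0.3],
    [0.8,0,0.3],
    [0.8,0,0.4],
    [0.6,0,0.4],
    [0,0,0],
  ],
  twist=[0,0,0,0,0,0],
)

```text
t: 32.8
tool_pos: [0.6086, 0.3048, 0.1143]
orientation: [3.14, -0.084, 0.0]
force: [0.3, 0.0, -2.3]
opening: 0.016
gripper_force: 5.0
```

```bash
python3 - <<'E'
from h import *
ft();prof2()
E
```

```text
t 32.95 F [-0.14 -0.16 -2.43] Ttool [-0.011  0.066  0.022] Tw [-0.015 -0.065 -0.022]
[(250, [247, 256]), (256, [227, 230, 249, 258]), (262, [225, 232, 250, 259]), (268, [225, 233, 251, 263, 281, 286]), (274, [225, 234, 250, 263, 272, 295]), (280, [259, 295]), (286, [260, 295]), (292, [260, 295]), (298, [261, 295]), (304, [263, 296]), (310, [264, 295]), (316, [258, 295]), (322, [264, 279]), (328, []), (334, []), (340, [])]
```

apply_moves(
  delta_pos=[
    [0.6,0,0.4],
    [0.6,0,0.4],
    [0.6,0,0.4],
    [0.5,0,0.4],
    [0,0,0],
  ],
  twist=[0,0,0,0,0],
)

```text
t: 33.67
tool_pos: [0.6333, 0.304, 0.1007]
orientation: [-3.139, 0.084, -0.007]
force: [1.0, -0.5, 5.0]
opening: 0.0162
gripper_force: 5.0
```

```bash
python3 - <<'E'
from h import *
ft();prof2()
E
```

```text
t 33.825 F [ 0.99 -0.9   5.37] Ttool [-0.165  0.261 -0.024] Tw [-0.179 -0.252  0.023]
[(250, [225, 234, 252, 260]), (256, [225, 235, 249, 250, 253, 263]), (262, [225, 236, 254, 266]), (268, [225, 231, 245, 247, 257, 259, 274, 290]), (274, [232, 233, 262, 295]), (280, [259, 294]), (286, [258, 293]), (292, [257, 292]), (298, [257, 290]), (304, [254, 294]), (310, [253, 288]), (316, [257, 278]), (322, []), (328, []), (334, []), (340, [])]
```

```bash
python3 - <<'E'
import cv2,numpy as np
h=cv2.cvtColor(cv2.imread("pics/side0.png"),cv2.COLOR_BGR2HSV);m=cv2.inRange(h,(0,0,100),(60,75,255))
print([(u,(np.flatnonzero(np.diff(np.r_[0,m[225:330,u]>0,0].astype(int)))+225).tolist()) for u in range(250,310,6)])
E
```

```text
[(250, [281, 288]), (256, [274, 297]), (262, [261, 297]), (268, [261, 297]), (274, [262, 297]), (280, [263, 297]), (286, [264, 298]), (292, [265, 297]), (298, [260, 296]), (304, [264, 281])]
```

apply_moves(
  delta_pos=[
    [0,0,0],
    [0,0,0],
    [0,0,0],
    [0,0,0],
  ],
  twist=[0,0,0,0],
  gripper=5,
)

```text
t: 34.42
tool_pos: [0.6309, 0.3038, 0.0985]
orientation: [3.14, -0.083, -0.001]
force: [-0.5, -0.3, 0.4]
opening: 0.0487
gripper_force: 0.0
```

apply_moves(
  delta_pos=[
    [0,0,-1],
    [0,0,-2],
    [0,0,-4],
    [0,0,-5],
    [-2,0,-4],
    [-4,0,-1],
    [-3,0,0],
    [-1,0,0],
  ],
  twist=[0,0,0,0,0,0,0,0],
)

```text
t: 35.42
tool_pos: [0.5304, 0.3096, 0.2713]
orientation: [-3.139, 0.082, -0.004]
force: [0.4, -0.2, 0.3]
opening: 0.0497
gripper_force: 0.0
```

```bash
python3 - <<'E'
from h import *
prof2();robot.read_camera("wrist");robot.read_camera("wrist")
w=cam("wrist");cv2.imwrite("pics/w4.png",w["frame"][:,:,::-1]);hsv=cv2.cvtColor(w["frame"],cv2.COLOR_RGB2HSV)
print(robot.read_state()["tool_pos"],robot.read_state()["t"])
h=cv2.inRange(hsv,(5,120,140),(16,255,255));k=np.zeros_like(h);k[:250,220:420]=h[:250,220:420]
n,l,st,ce=cv2.connectedComponentsWithStats(k)
for i in range(1,n):
    if st[i,4]>200: print("wood",st[i],cv2.minAreaRect(np.argwhere(l==i)[:,::-1].astype(np.float32)))
t=cv2.inRange(hsv,(0,0,90),(60,60,255));k=np.zeros_like(t);k[:235,220:420]=t[:235,220:420]
n,l,st,ce=cv2.connectedComponentsWithStats(k)
for i in range(1,n):
    if st[i,4]>200: print("steel",st[i],ce[i])
# stones: greenish-grey darker than the trough; same in w3
for f in("pics/w3.png","pics/w4.png"):
    im=cv2.cvtColor(cv2.imread(f),cv2.COLOR_BGR2HSV);s=cv2.inRange(im,(18,25,80),(45,110,215));s[240:]=0;s[:,:225]=0;s[:,410:]=0
    n,l,st,ce=cv2.connectedComponentsWithStats(s);print(f,[(st[i].tolist()) for i in range(1,n) if st[i,4]>25])
E
```

```text
[(250, []), (256, []), (262, []), (268, [278, 288]), (274, [264, 295]), (280, [259, 295]), (286, [259, 295]), (292, [260, 295]), (298, [262, 295]), (304, [263, 298]), (310, [263, 295]), (316, [259, 294]), (322, [266, 275]), (328, []), (334, []), (340, [])]
[0.53192636 0.30901187 0.26932309] 35.625
wood [ 220    0  200   33 5013] ((319.5, 16.0), (32.0, 199.0), 90.0)
wood [ 308   84   21  133 2222] ((318.0, 150.0), (132.0, 20.0), 90.0)
wood [ 220  140   36  110 1085] ((237.5, 194.49996948242188), (34.99999237060547, 108.99998474121094), 0.0)
wood [388 204  32  46 699] ((403.5, 226.5), (45.0, 31.0), 90.0)
steel [ 275   94   35  121 4098] [291.89726696 153.17593948]
steel [ 328   94   35  121 4131] [344.94335512 152.97385621]
pics/w3.png [[282, 87, 19, 42, 558], [325, 88, 20, 42, 547], [250, 236, 18, 4, 52], [370, 236, 18, 4, 53]]
pics/w4.png []
```

The scoop stands level and empty on the mat. I'll check the count in the jar from above the funnel.

apply_moves(
  delta_pos=[
    [0,1,-3],
    [-0.5,3,-4],
    [-0.8,5,-2],
    [-0.8,5.5,0],
    [-0.8,5.5,0],
    [-0.8,5.5,0],
    [-0.6,4.5,0],
    [-0.4,2.6,0],
  ],
  twist=[0,0,0,0,0,0,0,0],
)

```text
t: 36.62
tool_pos: [0.4671, -0.0166, 0.359]
orientation: [3.14, -0.088, -0.0]
force: [0.5, 0.5, 0.6]
opening: 0.0498
gripper_force: 0.0
```

```bash
python3 - <<'E'
from h import *
a=cv2.imread("pics/w4.png")
for i in range(4): robot.read_camera("wrist")
w=cam("wrist");f=w["frame"];cv2.imwrite("pics/w5.png",f[:,:,::-1]);print(robot.read_state()["tool_pos"])
c=np.array([.547,-.0145]);print(proj(w,[[*c,.175],[*c,.1],[*c,.02],[c[0]+.065,c[1],.175],[c[0],c[1]+.0235,.1]]).round(1).tolist())
u,v=proj(w,[[*c,.06]])[0].astype(int)
g=f.mean(2)
for r in range(v-24,v+26,2): print(r,' '.join(f"{int(g[r,x]):3d}" for x in range(u-26,u+28,2)))
s=cam("scene");fr=s["frame"];h=cv2.cvtColor(w["frame"],cv2.COLOR_RGB2HSV);print(h[v,u],h[v+6,u+6])
E
```

```text
[ 0.46743705 -0.01383623  0.35881316]
[[313.4, 96.3], [314.3, 96.8], [315.0, 97.2], [308.8, 17.6], [293.0, 98.1]]
73 170 171 173 173 171 170 169 169 170 164 150 132 112 108 106 110 127 143 162 170 172 172 174 174 174 174 172
75 174 175 173 171 171 170 171 169 146 111 106 130 160 175 176 161 143 112 101 130 161 172 172 172 173 174 175
77 174 173 173 173 173 173 166 119 101 170 215 233 241 241 241 240 239 223 145  95 106 148 170 172 173 174 174
79 175 174 174 175 174 164 113 134 214 239 221 210 204 227 240 243 240 199 130 120 104  99 140 170 171 171 173
81 176 175 176 175 171 112 141 225 244 210 138 126 123 134 179 239 219 122 126 130 128 109 100 148 172 172 172
83 178 177 176 174 135 138 232 244 222 127 126 129 129 126 121 201 163 118 127 130 133 128 108 106 163 173 173
85 178 176 175 164 103 205 218 228 174 119 128 131 130 128 120 130 120 118 126 129 130 129 122  98 132 175 174
87 177 175 175 132 107 137 130 134 118 117 127 130 129 125 120 118 123 113 120 124 126 124 117 109 106 168 177
89 176 176 170 107 116 129 132 130 125 117 121 126 124 121 114 147 188 108 114 117 118 116 114 198
[... 1127 characters left out ...]

111 191 189 186 189 173 116 142 157 163 160 148 168 162 175 190 196 196 189 175 168 238 244 211 147 188 186 184
113 190 187 188 188 187 163 134 166 156 160 210 240 177 171 186 192 193 185 170 174 240 224 147 183 191 189 187
115 188 187 189 188 186 188 161 173 226 239 244 243 206 156 176 183 184 175 158 194 208 150 185 192 191 191 189
117 188 190 188 187 187 189 191 178 157 209 237 243 237 168 155 165 165 155 132 146 157 190 195 192 192 190 191
119 190 189 187 188 189 189 193 196 193 170 168 183 210 212 153 132 132 139 154 183 196 197 196 193 192 191 191
121 190 188 188 189 189 192 195 195 196 198 197 193 183 166 168 173 183 192 194 193 193 195 196 195 193 192 191
[110   9 248] [109   8 243]
```

Six stones ring the bright jar floor seen through the throat, at about rows 81 to 119. I'll do a last check of the scoop's place on the mat and hand in.

```bash
python3 - <<'E'
from h import *
s=cam("scene");d=cam("side")
h=cv2.cvtColor(s["frame"],cv2.COLOR_RGB2HSV);m=cv2.inRange(h,(0,0,150),(40,60,255));k=np.zeros_like(m);k[235:340,372:478]=m[235:340,372:478]
k=cv2.morphologyEx(k,cv2.MORPH_OPEN,np.ones((2,2)));p=np.argwhere(k)[:,::-1]
r=cv2.minAreaRect(p.astype(np.float32));c=plane(s,r[0],.035);print(r,"scoop",c,"rel mat",c[:2]-[.5725,.3065]);print("speed",abs(robot.read_state()["dq"]).max())
if np.all(abs(c[:2]-[.5725,.3065])<.07): print(robot.close_job())
E
```

```text
((433.4000549316406, 272.20001220703125), (33.98823165893555, 42.93250274658203), 26.56505012512207) scoop [0.54427776 0.31304384 0.035     ] rel mat [-0.02822224  0.00654384]
speed 0.00466788757489616
the job is handed in; nothing more can be done
None
```

The job is handed in: the funnel is in the jar, all six stones show in the jar from above, and the empty scoop stands level on its mat about 30 mm off centre; no verdict came back.

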